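# Fit a divider panel in the ingredient pan

## Task

Make the ingredient pan ready for two fillings: lift its loose lid off and lay it flat in the lid tray, then take the front divider panel, and only that one, from the leaning stack in the rack and slide it down between the pan's guides until it stands fully home on the bottom. Leave the other panels standing in the rack, drop nothing, and do not disturb the cup, the timer and the bowl.

Things in the scene. Friction and masses are not known exactly. Their poses are not given: they have to be found in the camera images.
- panel_1_mid (a point): Centre of the front one of four equal divider panels that lean face to face in the rack: plain white plastic sheet, 140 (own x) x 8 (own y, thickness) x 90 mm (own z, up when in use), edges rounded, 0.1 kg. It is the foremost, on the stack's -y side. Pushed on the edge of one end it slides lengthwise (own x) along the rack over its neighbour and stays where it is left.
- panel_2_mid (a point): Centre of the second panel, same size and axes, touching the front one from behind (8 mm along own +y), so no finger fits between. The panels' ends are up to 18 mm out of line. Stays in the rack.
- panel_3_mid (a point): Centre of the third panel, same size and axes. Stays in the rack.
- panel_4_mid (a point): Centre of the rearmost panel, same size and axes, nearest the rack's back sheet. Stays in the rack.
- rack_corner (a point): Middle of the inner corner of the fixed steel rack, 22 mm above the worktop; x along the rack (+-100 mm, ends open), z up. Back sheet leans 35 degrees from upright toward +y, 94 mm tall along its slope; the floor sheet, square to it, rises toward -y to an 11 mm lip 49 mm from the corner. Behind a front panel slid past the ends of the others, 26 mm are free to the back sheet.
- pan: Fixed open steel pan, rim 170 (x) x 138 mm (y), 100 mm tall; inside 144 x 114 mm. Origin: centre of its underside, z up. Each end wall (x = +-72 mm) has at y = 0 an upright guide: two ribs 8 mm deep with a 12 mm groove between, flared at its top, 10 mm below the rim. A panel along x fits both grooves (2 mm play at each end), either way round.
- pan_floor (a point): Middle of the pan's inner floor, 4 mm above its origin. The centre of a panel that stands fully home is 45 mm above this point.
- pan_rim (a point): Centre of the pan's mouth, 100 mm above the pan's origin.
- lid_handle (a point): Centre of the bar handle of the loose steel lid, which is 170 (own x) x 138 (own y) x 4 mm, 0.25 kg, with a plug 134 x 104 x 6 mm below that sits in the pan's mouth with 5 mm play. Handle: black bar 80 (own x) x 14 (own y) x 12 mm (z) on two posts; 26 mm from the bar's centre to the lid's top face, 36 mm to the plug's underside.
- lid_rest (a point): Middle of the fixed lid tray, on the two drip ribs that carry the lid's plug, 7 mm above the worktop. Shallow steel tray, inside 188 (x) x 156 mm (y), rim 22 mm above the worktop; the lid lies in it with its x along the tray's x, either way round, its handle's centre then 36 mm above this point.
- cup: Steel cup, 76 mm wide, 102 mm tall, on the worktop near the robot; bystander. Origin: centre of its underside.
- timer: Kitchen timer, 63 mm wide, 56 mm tall; bystander. Origin: centre of its underside.
- bowl: Steel bowl, 112 mm wide, 45 mm tall; bystander. Origin: centre of its underside.

How it is judged:
By the outcome, as a careful person would: the job done as asked, in the order asked, and still so for the second after the job is handed in, with the robot touching nothing.
It also fails if it takes over 61 s, if anything falls off the work surface, if the arm or the gripper's body presses on something with over 40 N, if the wrist force passes 120 N, or if a joint passes its speed limit or range.

## Robot

A 6-joint arm with a two-finger parallel gripper is mounted at the origin on the work surface; the furniture and walls round the work are solid. World frame = base frame: x ahead of the robot, y to its left, z up, the work surface at z = 0. Lengths are in m, angles in rad, forces in N, time in s.
With the tool pointing down it reaches from about 0.375 to 0.975 m from the base axis. Payload 3.8 kg.
Tool frame: the origin (TCP) lies between the finger pads; the fingertips stand 22 mm ahead of it and the grasp point (between the pads) lies 3 mm ahead of it (bot.finger_overhang is the distance from the TCP to the fingertips, in m); x points along the fingers, y is the direction in which the jaws open and shut, and the axes are right-handed (so a half turn about x gives the same grasp; the last joint's range is limited). The gripper opens to 85 mm and grips with 20 to 120 N. Pads are 22 mm wide; open, the fingers measure 114 mm over their backs; the gripper's body (76 mm by 85 mm) begins 54 mm behind the grasp point. The pads swing forward as they close: fully open they stand 13 mm farther back than shut.
Start: joints at [-1.223, 0.264, 1.604, -0, 1.274, -0.037], TCP at [0.253, -0.626, 0.253] pointing down, gripper open.
Joint ranges: [-2.63, 2.63], [-0.94, 2.18], [0.31, 2.57], [-1.31, 4.45], [0, 2.66], [-2.55, 2.55]. Speed limits (rad/s): [2.57, 2.57, 3.14, 3.14, 3.14, 3.14].

## Interface

Orientations are given as a rotation vector (axis times angle).
In Python, from workcell import bot gives the robot as it stands. The module is installed in compiled form; this text tells all that it offers.
- The arm moves only by the tool arm_command, never from a script. Its argument "series" is a list that holds one entry, the list of rows, each a list of 7 numbers: the turn, a rotation vector about the tool's x, y, z in rad, then the shift along the tool's x, y, z in cm, then the opening, from 0 (shut) to 1 (fully open). In form: [[[rx, ry, rz, x, y, z, grip], ...]]. A call has 1 to 10 rows; each row shifts and turns the pose as measured when the row begins, along the tool's axes as they then stand; what a row does not reach is not made up. A row lasts 1/10 s, in which the tool goes at most 50 mm and 8.59 degrees, less where a joint would pass 70% of its speed; a pose out of reach is approached as far as the arm can. A call is refused whole if a number of a shift passes 5 or a number of a turn 0.15, either way. A call with a gripper value outside its range is refused whole. The fingers move at their own pace and stop on an object; "newtons" is the grip in N (left out, the last holds). Time passes only in rows, so rows that do not move let the fingers close. It gives the time, the measured TCP pose, the force and the opening at its end, in the units of the state.
- bot.read_state(): the state, without advancing time (a new reading comes with each control period).
- bot.read_camera(name): name is "scene" or "top"; returns (picture, depth): 420x560x3 uint8, blue, green, red; 420x560 float32, m along the optical axis (not along the pixel's ray), 0 where there is no reading.
- bot.camera_info(name): a dict with "K" (3x3 intrinsics, pixels), "extrinsics" (4x4, takes a point from camera to world coordinates). Camera axes: x right, y down, z forward; pixel columns grow to the right and rows downward; lengths in m; the calibration is good to about 2 mm. A picture is of the moment at which its call begins. camera_info takes no time and is no camera call.
- bot.finish_job(): hands the job in, once; it reports no verdict.
The state is a dict: "time": time; "q": joint angles; "joint_vel": joint speeds; "joint_torque": joint torques, N m; "tool_pos": TCP position; "tcp_rot": TCP orientation; "wrist_force": force on the tool from outside, world axes, zero at the start; "torque": the same for the moment, N m; "width": opening from 0.0 (shut) to 1.0 (fully open).
Only numpy, scipy, OpenCV 4.12 (cv2) and the standard library are available. Lean on these libraries where they do the work, as an engineer would, in place of code of your own. Each camera call takes 0.05 s, during which the arm holds its last target.

## Working session

There is one attempt and no reset: what is moved stays moved. The work goes in short steps, Python scripts to look and compute and a tool call to move; the robot and the scene stay as the last step left them, time stands still between calls to the robot, and variables do not carry over. Pictures are saved under pics/ and viewed, and the job is handed in when it is done.

Besides the shell and the picture viewer there is one more tool, called after "Emit:" in YAML: its name, and indented under it one key for each argument. arm_command: Moves the arm, as the interface text tells. Its arguments: {"type":"object","properties":{"series":{"type":"array"},"newtons":{"type":"number"}},"required":["series"]}

```bash
mkdir -p pics
python3 - <<'E'
from workcell import bot
import numpy as np, cv2
print(bot.read_state()); print(bot.finger_overhang)
for n in("scene","top"):
    im,d=bot.read_camera(n); cv2.imwrite(f"pics/{n}0.png",im); np.save(f"{n}0.npy",d); i=bot.camera_info(n); print(n,i["K"],i["extrinsics"])
E
```

```text
{'time': 0.0, 'q': array([-1.22291691e+00,  2.64750643e-01,  1.60539465e+00, -4.52059858e-05,
        1.27368605e+00, -3.68946887e-02]), 'joint_vel': array([-0.00034788, -0.00014506, -0.00090095, -0.00023978, -0.00190963,
       -0.00028615]), 'joint_torque': array([-1.99284397e-03, -5.15117526e+01, -3.67312896e+01, -2.31380800e-04,
        1.29561828e-02,  1.13192630e-05]), 'tool_pos': array([ 0.25311495, -0.62500364,  0.2519525 ]), 'tcp_rot': array([ 2.0111462 ,  0.39411488, -2.0119442 ]), 'wrist_force': array([ 0.43143768,  0.50865033, -0.90625142]), 'torque': array([ 0.05472378, -0.03781308,  0.06198421]), 'width': 0.9997241778617618}
0.022
scene [[533.33785452   0.         279.13478153]
 [  0.         533.33785452 204.36461064]
 [  0.           0.           1.        ]] [[-0.86611255 -0.2327177   0.44237034 -0.14599592]
 [-0.49983144  0.3958034  -0.77039484  0.90888283]
 [ 0.00419283 -0.88835924 -0.45912992  0.70478516]
 [ 0.          0.          0.          1.        ]]
top [[450.12673374   0.         289.31772173]
 [  0.         450.12673374 214.47796623]
 [  0.           0.           1.        ]] [[ 0.02009083 -0.98714673  0.15854871  0.28046035]
 [-0.99964348 -0.02262294 -0.01418173 -0.06965231]
 [ 0.01758629 -0.15820726 -0.9872493   1.04600573]
 [ 0.          0.          0.          1.        ]]
```

View pics/scene0.png

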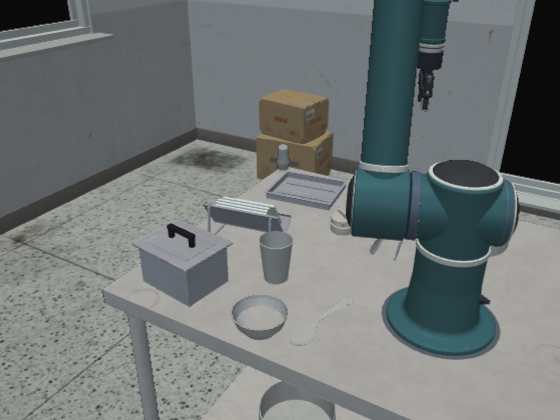

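View pics/top0.png

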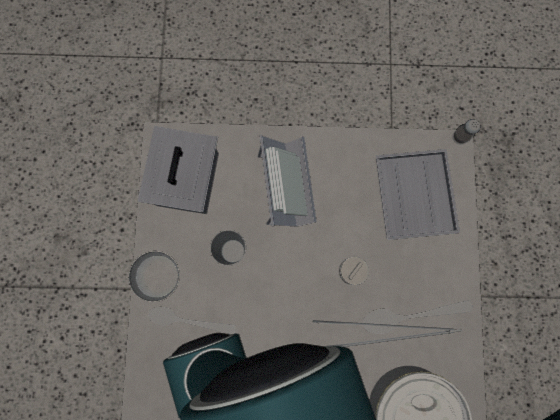

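```bash
cat > h.py <<'E'
from workcell import bot
import numpy as np, cv2
from scipy.spatial.transform import Rotation as R
def cloud(n,d):
    i=bot.camera_info(n);K=i["K"];T=i["extrinsics"]
    v,u=np.mgrid[:d.shape[0],:d.shape[1]]
    p=np.stack([(u-K[0,2])*d/K[0,0],(v-K[1,2])*d/K[1,1],d],-1)
    return p@T[:3,:3].T+T[:3,3]
def crop(im,x0,y0,x1,y1,s,fn): cv2.imwrite(fn,cv2.resize(im[y0:y1,x0:x1],None,fx=s,fy=s,interpolation=cv2.INTER_CUBIC))
E
python3 - <<'E'
from h import *
t=cv2.imread("pics/top0.png");s=cv2.imread("pics/scene0.png")
crop(t,130,120,330,235,4,"pics/tc.png"); crop(s,130,190,300,300,4,"pics/sc.png")
P=cloud("top",np.load("top0.npy"));np.set_printoptions(precision=3,suppress=True)
for r in range(135,225,6): print(r,' '.join("(%.3f %.3f %.3f)"%tuple(P[r,c]) for c in range(262,312,7)))
Z=P[...,2]
print("table",np.median(Z[280:300,230:300]))
# handle
def rect(m,name):
    pts=P[m]; xy=(pts[:,:2]*1000).astype(np.float32); print(name,len(xy),cv2.minAreaRect(xy),pts.mean(0),np.percentile(pts[:,2],[5,50,95]))
m=np.zeros(Z.shape,bool);m[120:220,135:225]=1
rect(m&(Z>.118),"handle");rect(m&(Z>.09)&(Z<.113),"lid")
E
```

```text
135 (0.641 -0.015 0.001) (0.642 -0.032 0.001) (0.643 -0.049 -0.000) (0.644 -0.065 -0.002) (0.643 -0.082 -0.000) (0.646 -0.100 -0.005) (0.644 -0.116 0.002) (0.646 -0.133 -0.002)
141 (0.594 -0.020 0.100) (0.602 -0.035 0.074) (0.612 -0.050 0.048) (0.628 -0.066 -0.001) (0.629 -0.083 -0.002) (0.615 -0.098 0.040) (0.611 -0.114 0.054) (0.630 -0.134 0.000)
147 (0.581 -0.021 0.096) (0.580 -0.036 0.102) (0.581 -0.051 0.100) (0.603 -0.066 0.031) (0.605 -0.083 0.025) (0.601 -0.099 0.039) (0.596 -0.114 0.057) (0.615 -0.134 -0.002)
153 (0.567 -0.021 0.099) (0.566 -0.036 0.102) (0.564 -0.052 0.112) (0.568 -0.067 0.097) (0.580 -0.083 0.060) (0.588 -0.099 0.035) (0.581 -0.114 0.060) (0.600 -0.134 -0.001)
159 (0.582 -0.016 -0.002) (0.555 -0.037 0.094) (0.551 -0.052 0.109) (0.554 -0.067 0.099) (0.562 -0.083 0.075) (0.569 -0.099 0.050) (0.571 -0.115 0.047) (0.585 -0.134 0.000)
165 (0.569 -0.017 -0.006) (0.541 -0.037 0.097) (0.538 -0.052 0.107) (0.539 -0.067 0.105) (0.547 -0.083 0.078) (0.554 -0.099 0.055) (0.557 -0.115 0.043) (0.570 -0.134 -0.000)
171 (0.552 -0.017 0.001) (0.527 -0.037 0.098) (0.525 -0.
[... 1130 characters left out ...]
 (0.460 -0.133 0.045)
213 (0.450 -0.020 0.002) (0.451 -0.037 -0.003) (0.438 -0.055 0.082) (0.442 -0.070 0.061) (0.436 -0.085 0.099) (0.440 -0.100 0.074) (0.444 -0.117 0.053) (0.446 -0.133 0.045)
219 (0.436 -0.021 -0.000) (0.426 -0.039 0.071) (0.424 -0.055 0.084) (0.428 -0.070 0.065) (0.432 -0.086 0.041) (0.435 -0.102 0.022) (0.434 -0.118 0.032) (0.432 -0.133 0.042)
table -0.0003865060007954835
handle 318 ((406.4698791503906, 66.51115417480469), (365.78973388671875, 62.23725509643555), 37.56183624267578) [0.493 0.129 0.254] [0.128 0.135 1.046]
lid 4771 ((527.4763793945312, 158.48484802246094), (141.88516235351562, 171.39422607421875), 81.80351257324219) [0.525 0.157 0.104] [0.101 0.104 0.107]
```

View pics/tc.png

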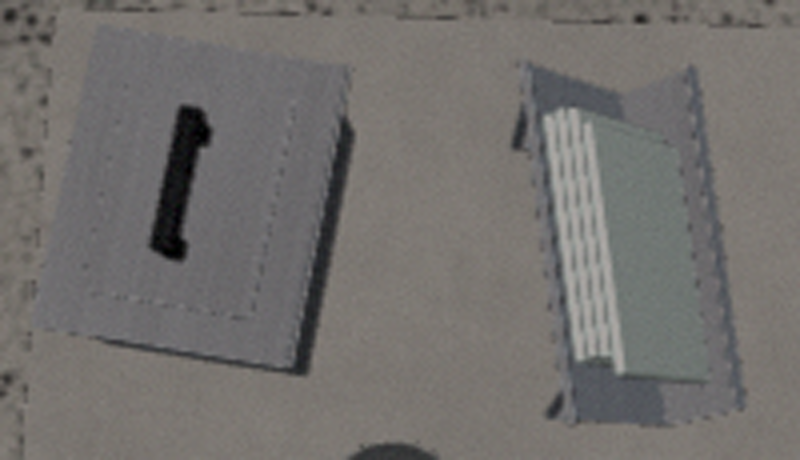

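View pics/sc.png

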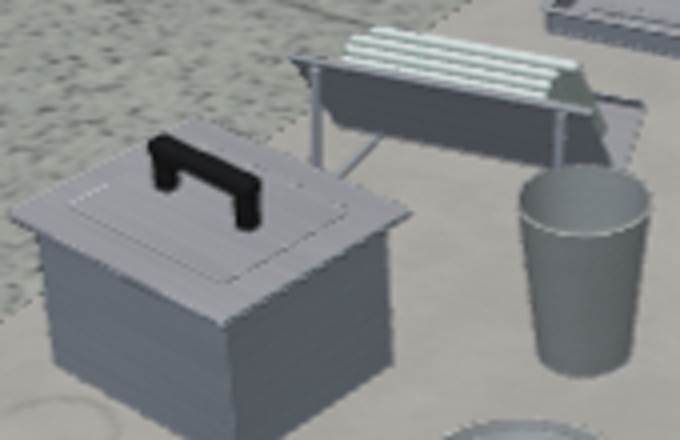

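```bash
cat >> h.py <<'E'
def onplane(n,uv,z):
    i=bot.camera_info(n);K=i["K"];T=i["extrinsics"]
    uv=np.asarray(uv,float).reshape(-1,2)
    r=np.c_[(uv[:,0]-K[0,2])/K[0,0],(uv[:,1]-K[1,2])/K[1,1],np.ones(len(uv))]@T[:3,:3].T
    return T[:3,3]+r*((z-T[2,3])/r[:,2])[:,None]
def proj(n,p):
    i=bot.camera_info(n);K=i["K"];T=np.linalg.inv(i["extrinsics"])
    c=np.atleast_2d(p)@T[:3,:3].T+T[:3,3]; return np.c_[K[0,0]*c[:,0]/c[:,2]+K[0,2],K[1,1]*c[:,1]/c[:,2]+K[1,2]]
E
python3 - <<'E'
from h import *
np.set_printoptions(precision=4,suppress=True)
s=bot.read_state();M=R.from_rotvec(s["tcp_rot"]).as_matrix();print("tool axes\n",M)
t=cv2.imread("pics/top0.png");P=cloud("top",np.load("top0.npy"));Z=P[...,2]
g=t.max(2)
def big(m):
    n,l,st,c=cv2.connectedComponentsWithStats(m.astype(np.uint8)); k=1+np.argmax(st[1:,4]); return l==k
def rect(m,z,name):
    c=np.argwhere(m)[:,::-1].astype(float); X=onplane("top",c,z)[:,:2]*1000
    r=cv2.minAreaRect(X.astype(np.float32)); ev=np.linalg.eigh(np.cov(X.T))[1][:,1]
    print(name,len(c),r,"mean",X.mean(0),"pca ang",np.degrees(np.arctan2(ev[1],ev[0])))
m=np.zeros(Z.shape,bool);m[125:215,135:220]=1
rect(big(m&(g<45)),.136,"handle(dark)")
rect(big(m&(Z>.09)&(Z<.15)),.104,"lid")
m=np.zeros(Z.shape,bool);m[145:245,370:465]=1
rect(big(m&(Z>.014)&(Z<.04)),.022,"tray rim"); print("tray floor z",np.median(Z[170:220,400:430]))
for nm,(r0,r1,c0,c1) in dict(cup=(225,270,205,250),bowl=(245,305,125,185),timer=(250,290,335,375)).items():
    m=np.zeros(Z.shape,bool);m[r0:r1,c0:c1]=1; q=P[m&(Z>.02)]; print(nm,q.mean(0),q.min(0),q.max(0))
# panel face
hsv=cv2.cvtColor(t,cv2.COLOR_BGR2HSV)
b=t.astype(int); 
print(b[180,292],b[180,270:284].tolist(),b[180,305],b[150,300])
E
```

```text
tool axes
 [[-0.0007  0.3753 -0.9269]
 [ 0.0019 -0.9269 -0.3753]
 [-1.     -0.0021 -0.0001]]
handle(dark) 254 ((524.569580078125, 156.80091857910156), (17.772361755371094, 79.92986297607422), 80.9788818359375) mean [524.8977 158.0819] pca ang 172.08093848499198
lid 5054 ((526.641357421875, 157.54824829101562), (141.4177703857422, 169.47726440429688), 81.65498352050781) mean [525.532 157.74 ] pca ang 172.0137272878614
tray rim 1034 ((501.73211669921875, -381.46539306640625), (201.66976928710938, 169.78273010253906), 6.852322578430176) mean [ 503.7217 -387.0057] pca ang -172.07940321194525
tray floor z 0.0028683472079046313
cup [0.3658 0.054  0.0835] [ 0.2805 -0.0697  0.0201] [0.3964 0.0823 1.046 ]
bowl [0.2989 0.2207 0.0538] [ 0.2438 -0.0697  0.02  ] [0.3529 0.2663 1.046 ]
timer [ 0.3185 -0.228   0.0547] [ 0.2805 -0.2621  0.02  ] [ 0.3494 -0.0697  1.046 ]
[113 119 112] [[153, 158, 156], [161, 166, 167], [146, 150, 150], [151, 156, 153], [162, 168, 168], [151, 151, 152], [146, 149, 146], [163, 166, 169], [158, 161, 163], [139, 142, 137], [160, 163, 167], [155, 159, 160], [117, 121, 114], [118, 122, 114]] [104 103 106] [103 101 101]
```

Run:
```python
from h import *
np.set_printoptions(precision=4,suppress=True)
t=cv2.imread("pics/top0.png");P=cloud("top",np.load("top0.npy"));b=t.astype(int)
m=np.zeros(b.shape[:2],bool);m[148:212,283:303]=1
gm=m&(b[...,1]-b[...,2]>=4)&(abs(b[...,1]-120)<12)
gm=cv2.erode(gm.astype(np.uint8),np.ones((3,3)))>0
n,l,st,c=cv2.connectedComponentsWithStats(gm.astype(np.uint8));gm=l==1+np.argmax(st[1:,4])
q=P[gm];
for k in range(4):
    c=q.mean(0);n=np.linalg.svd(q-c,full_matrices=False)[2][2]; n*=np.sign(n[2]); d=(q-c)@n; q=q[abs(d)<.005]
print(len(q),c,n,d.std(),"lean",np.degrees(np.arccos(n[2])),"yaw of rack x",np.degrees(np.arctan2(n[1],n[0]))+90)
# table-supported rack shape outline
Z=P[...,2]
wm=np.zeros(b.shape[:2],bool);wm[140:216,255:290]=1
wm&=(t.min(2)>128)
w=P[wm];print("white top edges",len(w),w.mean(0),np.percentile(w[:,2],[10,50,90]))
tt=cv2.resize(t[140:225,250:325],None,fx=8,fy=8,interpolation=cv2.INTER_CUBIC)[:600]
tt=cv2.convertScaleAbs(tt,alpha=1.4);cv2.imwrite("pics/rk.png",tt)
tr=cv2.resize(t[140:245,370:465],None,fx=5.5,fy=5.5,interpolation=cv2.INTER_CUBIC);cv2.imwrite("pics/tr.png",cv2.convertScaleAbs(tr,alpha=1.4))
```

```text
158 [ 0.4997 -0.0884  0.0807] [ 0.1177 -0.847   0.5184] 0.0008493328421117316 lean 58.773289206131125 yaw of rack x 7.914304326385462
white top edges 651 [ 0.5081 -0.052   0.1078] [0.0975 0.1049 0.1122]
```

View pics/rk.png

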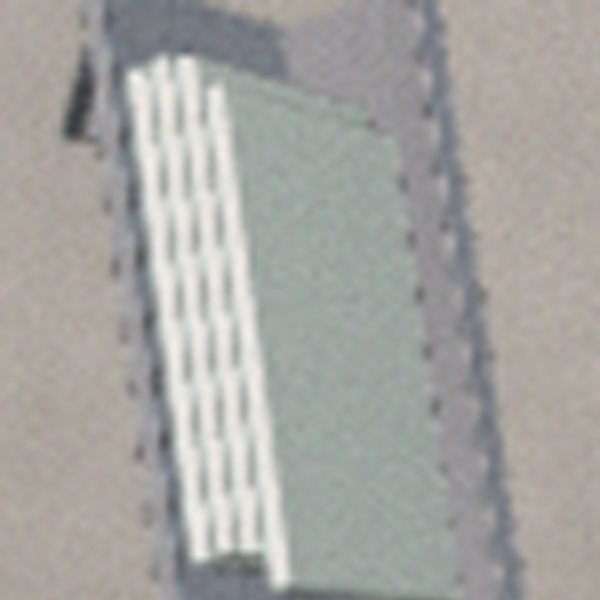

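View pics/tr.png

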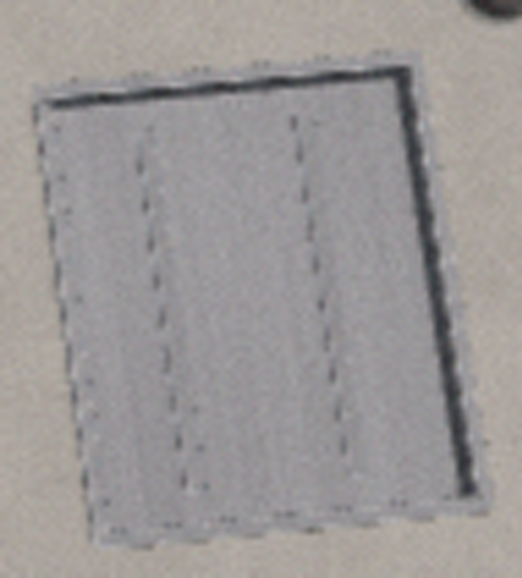

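Run:
```python
from h import *
np.set_printoptions(precision=4,suppress=True)
f=lambda p,s,o:np.array(p)/s+o-0.5+0.5/s
a=np.radians(35)
e=f([[213,82],[281,588]],8,[250,140]);X=onplane("top",e,.1118);print("p1 top edge",e,X,np.linalg.norm(X[0]-X[1]),np.degrees(np.arctan2(*(X[0]-X[1])[[1,0]])))
e=f([[132,70],[203,558]],8,[250,140]);X=onplane("top",e,.022+.074+.004*.574);print("p4 top edge",X,np.linalg.norm(X[0]-X[1]),np.degrees(np.arctan2(*(X[0]-X[1])[[1,0]])))
for k,pp in ((3,[[162,60],[228,552]]),(2,[[188,60],[253,552]])):
    X=onplane("top",f(pp,8,[250,140]),.022+.0737+(4.5-k)*.008*.574);print(k,X,np.linalg.norm(X[0]-X[1]))
e=f([[37,92],[415,57],[488,508],[93,543]],5.5,[370,140]);X=onplane("top",e,.022);print("tray",X,X.mean(0));
for i in range(4):
    d=X[(i+1)%4]-X[i];print(np.linalg.norm(d),np.degrees(np.arctan2(d[1],d[0])))
e=f([[47,102],[405,70],[462,495],[98,535]],5.5,[370,140])
# scene view of p1 top edge check
s=cv2.imread("pics/scene0.png");crop(s,195,185,300,240,7.5,"pics/sr.png")
```

```text
p1 top edge [[276.1875 149.8125]
 [284.6875 213.0625]] [[ 0.5707 -0.052   0.1118]
 [ 0.4333 -0.0733  0.1118]] 0.13901596092368138 8.800605129865751
p4 top edge [[ 0.5777 -0.0296  0.0983]
 [ 0.4431 -0.0523  0.0983]] 0.1364680490657999 9.595533721342019
3 [[ 0.5794 -0.0378  0.1026]
 [ 0.4442 -0.059   0.1026]] 0.13685290289738603
2 [[ 0.5781 -0.045   0.1072]
 [ 0.4435 -0.0657  0.1072]] 0.13615043456214718
tray [[ 0.5887 -0.287   0.022 ]
 [ 0.6084 -0.4508  0.022 ]
 [ 0.413  -0.4748  0.022 ]
 [ 0.3947 -0.3084  0.022 ]] [ 0.5012 -0.3802  0.022 ]
0.1650258318821597 -83.11960791989522
0.19686406816439156 -173.0174515500344
0.16741069855832674 96.30733271166032
0.19519988843999814 6.285851742119546
```

View pics/sr.png

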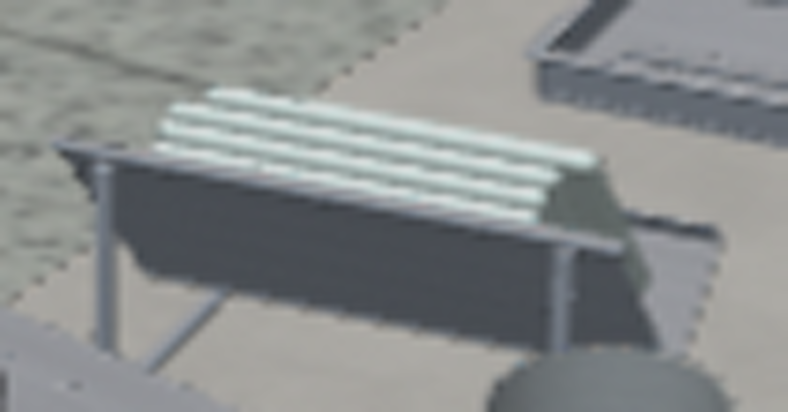

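```bash
cat >> h.py <<'E'
import sys
def frame(x,y):
    x=np.array(x,float);x/=np.linalg.norm(x);y=np.array(y,float);y-=x*(x@y);y/=np.linalg.norm(y);return np.c_[x,y,np.cross(x,y)]
def down(yaw): # tool y at world angle yaw deg
    a=np.radians(yaw);return frame([0,0,-1],[np.cos(a),np.sin(a),0])
def plan(p,M,grip,vmax=4.0,wmax=0.13,s=None,nmin=1):
    """rows from present pose to TCP p, axes M"""
    s=s or bot.read_state();p0=s["tool_pos"];R0=R.from_rotvec(s["tcp_rot"]);w=(R0.inv()*R.from_matrix(M)).as_rotvec()
    L=np.linalg.norm(p-p0)*100;n=max(nmin,int(np.ceil(max(L/vmax,np.linalg.norm(w)/wmax))))
    print("dist cm %.2f ang deg %.1f rows %d"%(L,np.degrees(np.linalg.norm(w)),n))
    rows=[]
    for k in range(n):
        Rk=R0*R.from_rotvec(w*k/n); d=Rk.inv().apply((p-p0)/n*100)
        rows.append([round(float(v),3) for v in w/n]+[round(float(v),2) for v in d]+[grip])
    for i in range(0,n,10): print("[["+",".join(str(r).replace(" ","") for r in rows[i:i+10])+"]]")
def st():
    s=bot.read_state();np.set_printoptions(precision=4,suppress=True)
    print("t %.2f"%s["time"],"p",s["tool_pos"],"q",s["q"],"F",s["wrist_force"],"w %.3f"%s["width"]);return s
E
python3 - <<'E'
from h import *
plan(np.array([.526,.1575,.22]),down(-98.1),0.6,vmax=4.8,wmax=.14)
E
```

```text
dist cm 82.94 ang deg 30.1 rows 18
[[[0.029,0.0,0.0,0.19,-3.46,-3.04,0.6],[0.029,0.0,0.0,0.19,-3.55,-2.93,0.6],[0.029,0.0,0.0,0.18,-3.63,-2.83,0.6],[0.029,0.0,0.0,0.18,-3.71,-2.72,0.6],[0.029,0.0,0.0,0.18,-3.79,-2.61,0.6],[0.029,0.0,0.0,0.18,-3.87,-2.5,0.6],[0.029,0.0,0.0,0.18,-3.94,-2.39,0.6],[0.029,0.0,0.0,0.18,-4.01,-2.27,0.6],[0.029,0.0,0.0,0.18,-4.07,-2.15,0.6],[0.029,0.0,0.0,0.18,-4.13,-2.03,0.6]]]
[[[0.029,0.0,0.0,0.18,-4.19,-1.91,0.6],[0.029,0.0,0.0,0.18,-4.24,-1.79,0.6],[0.029,0.0,0.0,0.18,-4.29,-1.66,0.6],[0.029,0.0,0.0,0.18,-4.34,-1.54,0.6],[0.029,0.0,0.0,0.18,-4.38,-1.41,0.6],[0.029,0.0,0.0,0.18,-4.42,-1.28,0.6],[0.029,0.0,0.0,0.18,-4.46,-1.15,0.6],[0.029,0.0,0.0,0.18,-4.49,-1.02,0.6]]]
```

Emit:
arm_command:
  series:
    - [[0.03, 0, 0, 0.1, -3.5, -3.0, 0.6], [0.03, 0, 0, 0.1, -3.6, -2.9, 0.6], [0.03, 0, 0, 0.1, -3.6, -2.8, 0.6], [0.03, 0, 0, 0.1, -3.7, -2.7, 0.6], [0.03, 0, 0, 0.1, -3.8, -2.6, 0.6], [0.03, 0, 0, 0.1, -3.9, -2.5, 0.6], [0.03, 0, 0, 0.1, -3.9, -2.4, 0.6], [0.03, 0, 0, 0.1, -4.0, -2.3, 0.6], [0.03, 0, 0, 0.1, -4.1, -2.1, 0.6], [0.03, 0, 0, 0.1, -4.1, -2.0, 0.6]]
  newtons: 60

```text
time: 1.1
tool_pos: [0.4076, -0.1798, 0.2363]
tcp_rot: [2.189, 0.075, -2.199]
wrist_force: [1.9, 0.3, -0.1]
width: 0.599
```

Run:
```python
from h import *
st();plan(np.array([.526,.1575,.20]),down(-98.1),0.6,vmax=4.8,wmax=.14)
```

```text
t 1.10 p [ 0.4076 -0.1798  0.2363] q [-0.4746 -0.1659  2.0855  0.0047  1.2292  1.0336] F [ 1.9061  0.3309 -0.0501] w 0.599
dist cm 35.93 ang deg 11.6 rows 8
[[[0.025,0.001,0.001,0.48,-4.11,-1.74,0.6],[0.025,0.001,0.001,0.47,-4.16,-1.63,0.6],[0.025,0.001,0.001,0.47,-4.2,-1.52,0.6],[0.025,0.001,0.001,0.47,-4.24,-1.42,0.6],[0.025,0.001,0.001,0.47,-4.27,-1.31,0.6],[0.025,0.001,0.001,0.46,-4.3,-1.2,0.6],[0.025,0.001,0.001,0.46,-4.33,-1.09,0.6],[0.025,0.001,0.001,0.46,-4.36,-0.98,0.6]]]
```

Emit:
arm_command:
  series:
    - [[0.025, 0, 0, 0.4, -4.1, -1.7, 0.6], [0.025, 0, 0, 0.4, -4.2, -1.6, 0.6], [0.025, 0, 0, 0.4, -4.2, -1.5, 0.6], [0.025, 0, 0, 0.4, -4.2, -1.4, 0.6], [0.025, 0, 0, 0.4, -4.3, -1.3, 0.6], [0.025, 0, 0, 0.4, -4.3, -1.2, 0.6], [0.025, 0, 0, 0.4, -4.3, -1.1, 0.6], [0.025, 0, 0, 0.4, -4.4, -1.0, 0.6], [0, 0, 0, 0, 0, 0, 0.6]]

```text
time: 2.0
tool_pos: [0.5266, 0.1774, 0.2027]
tcp_rot: [-2.139, 0.146, 2.149]
wrist_force: [-0.4, -0.7, 0.3]
width: 0.604
```

Run:
```python
from h import *
st();plan(np.array([.526,.1575,.133]),down(-98.1),0.6,vmax=3,wmax=.14)
```

```text
t 2.00 p [0.5266 0.1774 0.2027] q [0.2754 0.0781 1.9159 0.0089 1.1496 1.985 ] F [-0.3519 -0.7433  0.251 ] w 0.604
dist cm 7.25 ang deg 0.5 rows 3
[[[-0.0,0.002,0.002,2.32,0.68,-0.09,0.6],[-0.0,0.002,0.002,2.32,0.67,-0.08,0.6],[-0.0,0.002,0.002,2.32,0.66,-0.08,0.6]]]
```

Emit:
arm_command:
  series:
    - [[0, 0, 0, 0, 1.0, -0.1, 0.6], [0, 0, 0, 0.5, 0.9, -0.1, 0.6], [0, 0, 0, 2.2, 0, 0, 0.6], [0, 0, 0, 1.5, 0, 0, 0.6], [0, 0, 0, 0, 0, 0, 0.6]]

```text
time: 2.5
tool_pos: [0.5235, 0.1521, 0.1578]
tcp_rot: [-2.138, 0.15, 2.153]
wrist_force: [-0.2, -0.5, 0.3]
width: 0.6
```

Run:
```python
from h import *
st();plan(np.array([.526,.1575,.133]),down(-98.1),0.6,vmax=3,wmax=.14)
```

```text
t 2.50 p [0.5235 0.1521 0.1578] q [0.2336 0.1034 1.9774 0.0066 1.0664 1.9446] F [-0.1781 -0.502   0.3204] w 0.600
dist cm 2.55 ang deg 0.5 rows 1
[[[-0.002,0.007,0.003,2.48,-0.56,-0.18,0.6]]]
```

Emit:
arm_command:
  series:
    - [[0, 0.005, 0.003, 0.8, -0.5, -0.2, 0.6], [0, 0, 0, 0, 0, 0, 0.6], [0, 0, 0, 1.5, 0, 0, 0.6], [0, 0, 0, 0, 0, 0, 0.6]]

```text
time: 2.9
tool_pos: [0.5268, 0.155, 0.1343]
tcp_rot: [-2.145, 0.157, 2.145]
wrist_force: [-0.4, 0.1, -0.1]
width: 0.601
```

Run:
```python
from h import *
st();plan(np.array([.526,.1575,.133]),down(-98.1),0.6,vmax=3,wmax=.14)
for n in("scene","top"):
    im,d=bot.read_camera(n); cv2.imwrite(f"pics/{n}1.png",im)
    crop(im,*((130,190,330,320) if n=="scene" else (130,120,330,270)),4 if n=="scene" else 4,f"pics/{n}1c.png")
```

```text
t 2.90 p [0.5268 0.155  0.1343] q [0.2405 0.1332 1.992  0.0007 1.0165 1.9574] F [-0.3606  0.0509 -0.1134] w 0.601
dist cm 0.29 ang deg 0.3 rows 1
[[[-0.005,0.0,0.0,0.13,-0.23,0.12,0.6]]]
```

View pics/scene1c.png

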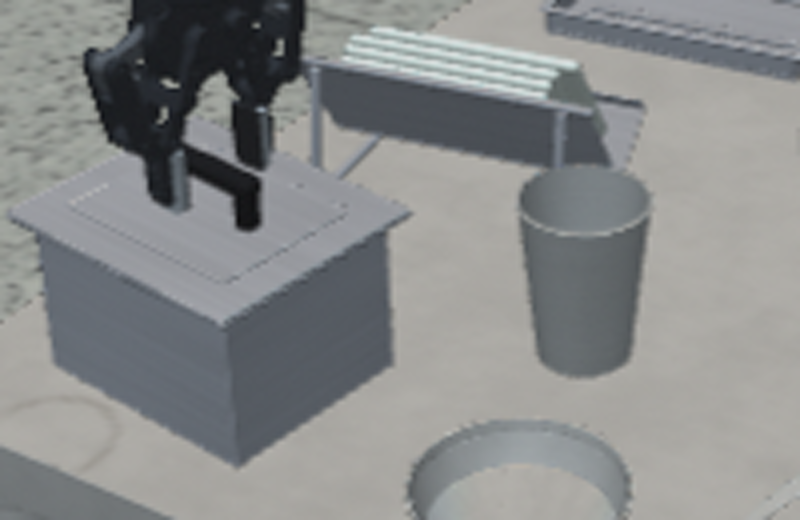

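View pics/top1c.png

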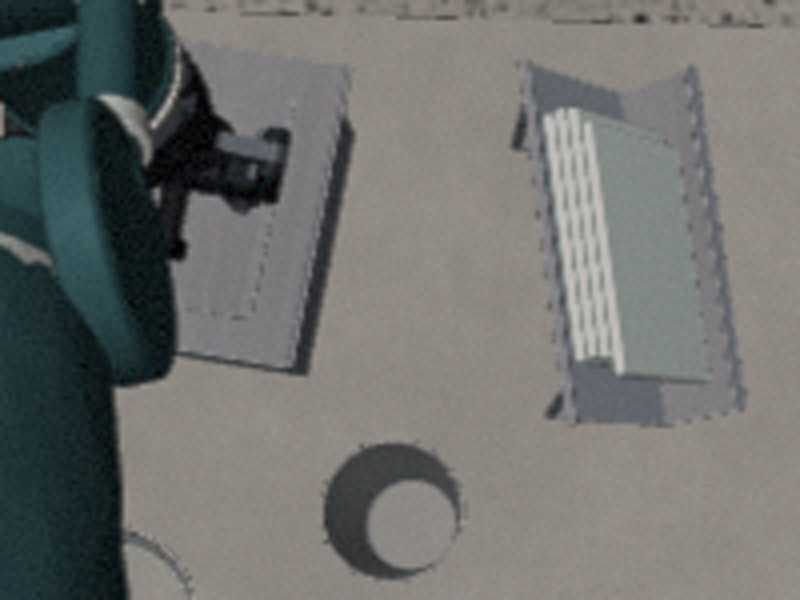

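Emit:
arm_command:
  series:
    - [[0, 0, 0, 0, -0.2, 0.1, 0.5], [0, 0, 0, 0, 0, 0, 0], [0, 0, 0, 0, 0, 0, 0], [0, 0, 0, 0, 0, 0, 0], [0, 0, 0, 0, 0, 0, 0], [0, 0, 0, 0, 0, 0, 0], [0, 0, 0, 0, 0, 0, 0]]
  newtons: 60

```text
time: 3.7
tool_pos: [0.5289, 0.1587, 0.1379]
tcp_rot: [-2.151, 0.153, 2.138]
wrist_force: [0.9, 0.2, -0.4]
width: 0.15
```

Emit:
arm_command:
  series:
    - [[0, 0, 0, -1, 0, 0, 0], [0, 0, 0, -2, 0, 0, 0], [0, 0, 0, -3, 0, 0, 0], [0, 0, 0, -3, 0, 0, 0], [0, 0, 0, -2, 0, 0, 0], [0, 0, 0, 0, 0, 0, 0]]

```text
time: 4.3
tool_pos: [0.525, 0.1575, 0.2501]
tcp_rot: [-2.143, 0.157, 2.149]
wrist_force: [-0.1, 0.1, -2.1]
width: 0.145
```

Run:
```python
from h import *
st();plan(np.array([.5015,-.381,.27]),down(-83.3),0,vmax=4.3,wmax=.14)
im,d=bot.read_camera("scene"); cv2.imwrite(f"pics/s2.png",im)
```

```text
t 4.30 p [0.525  0.1575 0.2501] q [0.2455 0.0278 1.8787 0.0009 1.2376 1.9618] F [-0.1     0.0599 -2.1458] w 0.145
dist cm 53.94 ang deg 15.1 rows 13
[[[-0.02,0.0,0.0,-0.15,4.12,-0.42,0],[-0.02,0.0,0.0,-0.15,4.13,-0.34,0],[-0.02,0.0,0.0,-0.15,4.14,-0.26,0],[-0.02,0.0,0.0,-0.15,4.14,-0.17,0],[-0.02,0.0,0.0,-0.15,4.15,-0.09,0],[-0.02,0.0,0.0,-0.15,4.15,-0.0,0],[-0.02,0.0,0.0,-0.15,4.15,0.08,0],[-0.02,0.0,0.0,-0.15,4.14,0.16,0],[-0.02,0.0,0.0,-0.15,4.14,0.25,0],[-0.02,0.0,0.0,-0.15,4.13,0.33,0]]]
[[[-0.02,0.0,0.0,-0.15,4.13,0.41,0],[-0.02,0.0,0.0,-0.15,4.12,0.5,0],[-0.02,0.0,0.0,-0.15,4.11,0.58,0]]]
```

View pics/s2.png

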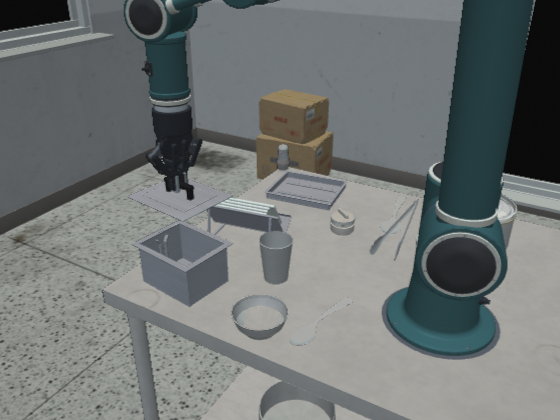

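Emit:
arm_command:
  series:
    - [[-0.02, 0, 0, -0.2, 1.5, -0.2, 0], [-0.02, 0, 0, -0.2, 3, -0.3, 0], [-0.02, 0, 0, -0.2, 4, -0.2, 0], [-0.02, 0, 0, -0.2, 4, -0.2, 0], [-0.02, 0, 0, -0.2, 4, -0.1, 0], [-0.02, 0, 0, -0.1, 4, 0, 0], [-0.02, 0, 0, -0.1, 4, 0.1, 0], [-0.02, 0, 0, -0.1, 4, 0.2, 0], [-0.02, 0, 0, -0.1, 4, 0.3, 0], [-0.02, 0, 0, 0, 4, 0.4, 0]]

```text
time: 5.35
tool_pos: [0.4985, -0.2146, 0.2431]
tcp_rot: [2.153, 0.087, -2.222]
wrist_force: [0.6, -0.1, -2.1]
width: 0.148
```

Run:
```python
from h import *
st();plan(np.array([.5015,-.381,.2]),down(-83.3),0,vmax=3.5,wmax=.14)
```

```text
t 5.35 p [ 0.4985 -0.2146  0.2431] q [-0.4472  0.0407  1.8787 -0.0089  1.2535  1.0542] F [ 0.596  -0.1387 -2.0674] w 0.148
dist cm 17.20 ang deg 3.2 rows 5
[[[-0.009,0.006,0.002,0.84,3.33,0.15,0],[-0.009,0.006,0.002,0.85,3.33,0.19,0],[-0.009,0.006,0.002,0.85,3.32,0.22,0],[-0.009,0.006,0.002,0.85,3.32,0.26,0],[-0.009,0.006,0.002,0.86,3.32,0.29,0]]]
```

Emit:
arm_command:
  series:
    - [[-0.009, 0.006, 0.002, 0.8, 3.5, 0.2, 0], [-0.009, 0.006, 0.002, 0.8, 3.3, 0.2, 0], [-0.009, 0.006, 0.002, 0.8, 3.0, 0.2, 0], [-0.009, 0.006, 0.002, 0.8, 2.5, 0.2, 0], [-0.009, 0.006, 0.002, 0.8, 1.5, 0.1, 0], [0, 0, 0, 0, 0, 0, 0], [0, 0, 0, 0, 0, 0, 0]]

```text
time: 6.05
tool_pos: [0.4914, -0.3597, 0.1853]
tcp_rot: [2.151, 0.134, -2.189]
wrist_force: [0.7, 0.8, -2.6]
width: 0.147
```

Run:
```python
from h import *
st();plan(np.array([.5015,-.381,.1]),down(-83.3),0,vmax=3,wmax=.14)
```

```text
t 6.05 p [ 0.4914 -0.3597  0.1853] q [-0.6713  0.2038  1.8068 -0.003   1.1522  0.7896] F [ 0.7256  0.8047 -2.6345] w 0.147
dist cm 8.85 ang deg 1.3 rows 3
[[[-0.002,0.006,0.004,2.83,0.78,-0.31,0],[-0.002,0.006,0.004,2.83,0.77,-0.29,0],[-0.002,0.006,0.004,2.84,0.76,-0.27,0]]]
```

Emit:
arm_command:
  series:
    - [[0, 0.006, 0.004, 2.5, 1, -0.4, 0], [0, 0.006, 0.004, 3, 1, -0.4, 0], [0, 0.006, 0.004, 1.5, 0.2, -0.1, 0], [0, 0, 0, 0, 0, 0, 0], [0, 0, 0, 0, 0, 0, 0]]

```text
time: 6.55
tool_pos: [0.5024, -0.3752, 0.1124]
tcp_rot: [2.164, 0.128, -2.165]
wrist_force: [0.6, -0.2, -2.0]
width: 0.151
```

Run:
```python
from h import *
st();plan(np.array([.5015,-.381,.0505]),down(-83.3),0,vmax=1.5,wmax=.14)
im,d=bot.read_camera("top");crop(im,360,130,480,260,4,"pics/t3.png");im,d=bot.read_camera("scene"); crop(im,230,140,380,240,5,f"pics/s3.png")
```

```text
t 6.55 p [ 0.5024 -0.3752  0.1124] q [-0.6827  0.2961  1.8379  0.0035  1.0104  0.7721] F [ 0.5661 -0.2323 -2.0401] w 0.151
dist cm 6.22 ang deg 0.3 rows 5
[[[-0.001,-0.0,0.001,1.24,0.12,0.03,0],[-0.001,-0.0,0.001,1.24,0.12,0.03,0],[-0.001,-0.0,0.001,1.24,0.12,0.03,0],[-0.001,-0.0,0.001,1.24,0.12,0.03,0],[-0.001,-0.0,0.001,1.24,0.11,0.03,0]]]
```

View pics/t3.png

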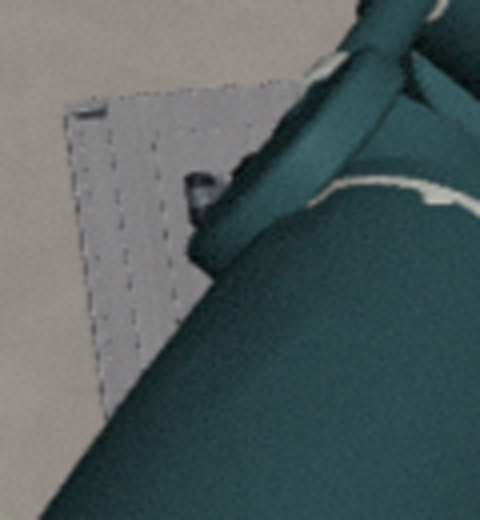

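View pics/s3.png

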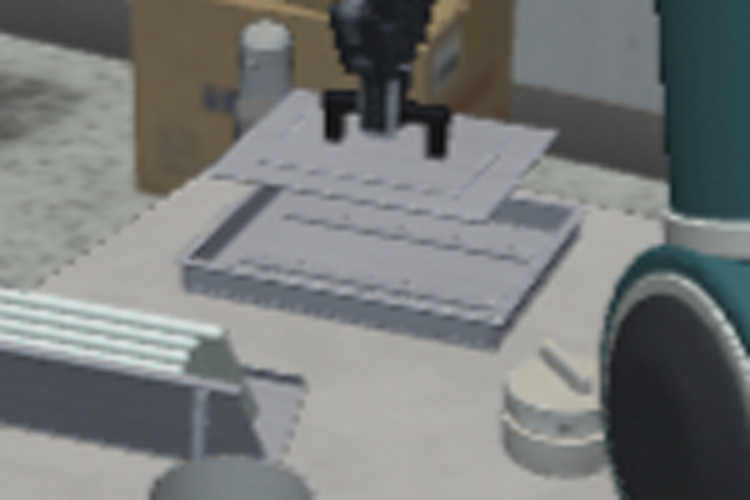

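Emit:
arm_command:
  series:
    - [[0, 0, 0, 1.2, 0.3, 0, 0], [0, 0, 0, 1.2, 0.3, 0, 0], [0, 0, 0, 1.2, 0, 0, 0], [0, 0, 0, 0, 0, 0, 0], [0, 0, 0, 0.7, 0, 0, 0], [0, 0, 0, 0, 0, 0, 0]]

```text
time: 7.25
tool_pos: [0.505, -0.3826, 0.0694]
tcp_rot: [2.167, 0.124, -2.158]
wrist_force: [-0.4, 0.6, -2.8]
width: 0.146
```

Run:
```python
from h import *
st();plan(np.array([.5015,-.381,.0505]),down(-83.3),0,vmax=1.5,wmax=.14)
im,d=bot.read_camera("scene"); crop(im,230,140,380,240,5,f"pics/s4.png")
```

```text
t 7.25 p [ 0.505  -0.3826  0.0694] q [-0.6891  0.3533  1.8527  0.0036  0.9325  0.7649] F [-0.4283  0.6019 -2.759 ] w 0.146
dist cm 1.93 ang deg 0.3 rows 2
[[[-0.001,-0.002,-0.0,0.95,-0.1,0.17,0],[-0.001,-0.002,-0.0,0.95,-0.1,0.17,0]]]
```

View pics/s4.png

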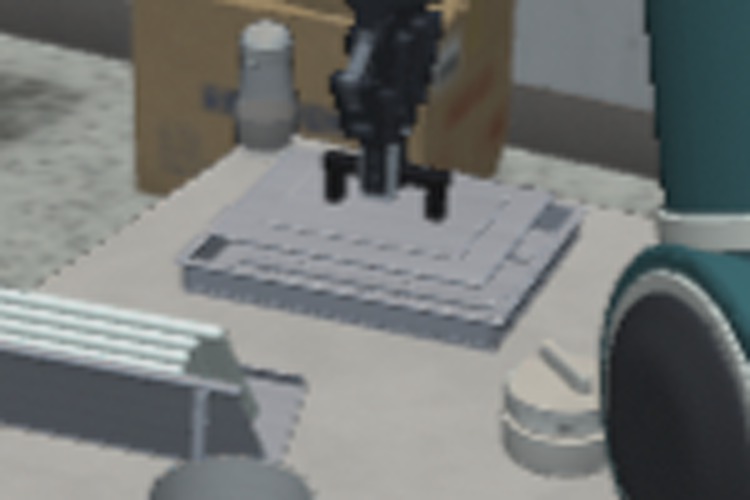

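Emit:
arm_command:
  series:
    - [[0, 0, 0, 0.6, -0.1, 0.2, 0], [0, 0, 0, 0.6, 0, 0.1, 0], [0, 0, 0, 0, 0, 0, 0], [0, 0, 0, 0.3, 0, 0, 0], [0, 0, 0, 0, 0, 0, 0]]

```text
time: 7.8
tool_pos: [0.5028, -0.3828, 0.0549]
tcp_rot: [2.169, 0.122, -2.154]
wrist_force: [-0.2, 0.2, -3.9]
width: 0.145
```

Run:
```python
from h import *
st();plan(np.array([.5015,-.381,.0505]),down(-83.3),0,vmax=1.5,wmax=.14)
```

```text
t 7.80 p [ 0.5028 -0.3828  0.0549] q [-0.6916  0.3669  1.8659  0.0038  0.9025  0.7623] F [-0.162   0.1849 -3.8567] w 0.145
dist cm 0.49 ang deg 0.4 rows 1
[[[-0.002,-0.006,-0.002,0.44,-0.2,0.11,0]]]
```

Emit:
arm_command:
  series:
    - [[0, 0, 0, 0.4, -0.1, 0.1, 0], [0, 0, 0, 0, 0, 0, 0], [0, 0, 0, 0.2, 0, 0, 0], [0, 0, 0, 0, 0, 0, 0]]

```text
time: 8.2
tool_pos: [0.503, -0.383, 0.0514]
tcp_rot: [2.17, 0.119, -2.151]
wrist_force: [-0.9, -0.4, -2.8]
width: 0.148
```

Emit:
arm_command:
  series:
    - [[0, 0, 0, 0.3, 0, 0, 0], [0, 0, 0, 0, 0, 0, 0], [0, 0, 0, 0.3, 0, 0, 0], [0, 0, 0, 0, 0, 0, 0]]

```text
time: 8.6
tool_pos: [0.5044, -0.3842, 0.0513]
tcp_rot: [2.171, 0.117, -2.148]
wrist_force: [-0.6, 0.8, -2.3]
width: 0.147
```

Emit:
arm_command:
  series:
    - [[0, 0, 0, 0.5, 0, 0, 0], [0, 0, 0, 0.4, 0, 0, 0], [0, 0, 0, 0.3, 0, 0, 0]]

```text
time: 8.9
tool_pos: [0.5048, -0.3846, 0.0508]
tcp_rot: [2.169, 0.119, -2.15]
wrist_force: [-8.1, 4.9, 15.1]
width: 0.149
```

Run:
```python
from h import *
st();plan(np.array([.5015,-.381,.0505]),down(-83.3),0,vmax=1.5,wmax=.14)
im,d=bot.read_camera("scene"); crop(im,230,140,380,240,5,f"pics/s5.png")
```

```text
t 8.90 p [ 0.5048 -0.3846  0.0508] q [-0.6915  0.3744  1.8644  0.003   0.8928  0.7622] F [-8.0718  4.8548 15.092 ] w 0.149
dist cm 0.49 ang deg 0.6 rows 1
[[[-0.002,-0.009,-0.006,0.03,-0.4,0.29,0]]]
```

View pics/s5.png

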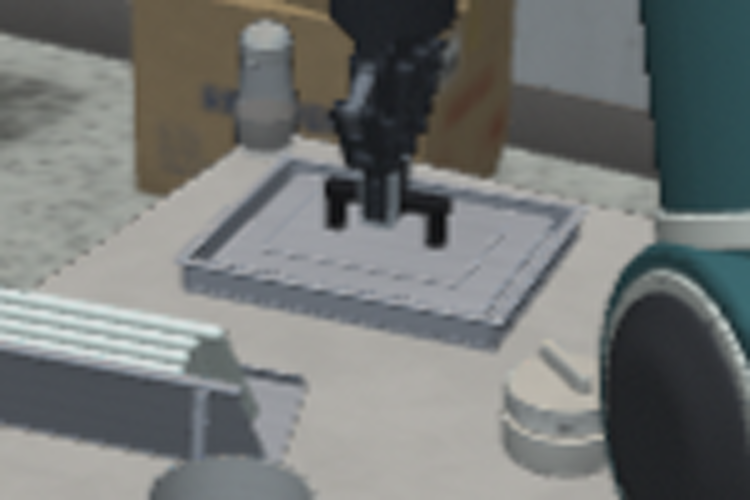

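Emit:
arm_command:
  series:
    - [[0, 0, 0, 0, 0, 0, 0.4], [0, 0, 0, 0, 0, 0, 0.4], [0, 0, 0, -0.5, 0, 0, 0.4], [0, 0, 0, -2, 0, 0, 0.4], [0, 0, 0, -4, 0, 0, 0.4], [0, 0, 0, -4, 0, 0, 0.4], [0, 0, 0, -3, 0, 0, 0], [0, 0, 0, -1, 0, 0, 0]]

```text
time: 9.75
tool_pos: [0.5022, -0.3829, 0.1951]
tcp_rot: [2.166, 0.124, -2.157]
wrist_force: [0.7, -0.4, -1.0]
width: 0.071
```

```bash
cat >> h.py <<'E'
psi=np.radians(8.5);a35=np.radians(35)
EX=np.array([np.cos(psi),np.sin(psi),0]);EY=np.array([-np.sin(psi),np.cos(psi),0]);EZ=np.array([0,0,1.])
NN=-EY*np.cos(a35)+EZ*np.sin(a35);UU=EY*np.sin(a35)+EZ*np.cos(a35)
C1=np.array([.502,-.0627,.1118])-.045*UU
def rk(x,n,u): return C1+EX*x+NN*n+UU*(u-.045)   # x from panel centre, n from panel1 mid-plane, u from rack floor
E
python3 - <<'E'
from h import *
st();print(C1,rk(-.115,.009,.06))
plan(rk(-.125,.02,.16),frame(-UU,EX),0,vmax=4,wmax=.13)
im,d=bot.read_camera("scene"); crop(im,230,140,380,240,5,f"pics/s6.png")
E
```

```text
t 9.75 p [ 0.5022 -0.3829  0.1951] q [-0.692   0.222   1.7654  0.0026  1.1509  0.7625] F [ 0.7119 -0.3955 -0.9721] w 0.071
[ 0.5058 -0.0882  0.0749] [ 0.3919 -0.104   0.0924]
dist cm 34.95 ang deg 97.0 rows 14
[[[-0.111,-0.034,0.035,0.1,-2.41,0.64,0],[-0.111,-0.034,0.035,0.03,-2.47,0.36,0],[-0.111,-0.034,0.035,-0.05,-2.49,0.09,0],[-0.111,-0.034,0.035,-0.13,-2.49,-0.18,0],[-0.111,-0.034,0.035,-0.23,-2.44,-0.45,0],[-0.111,-0.034,0.035,-0.33,-2.37,-0.71,0],[-0.111,-0.034,0.035,-0.44,-2.27,-0.95,0],[-0.111,-0.034,0.035,-0.56,-2.13,-1.18,0],[-0.111,-0.034,0.035,-0.67,-1.97,-1.39,0],[-0.111,-0.034,0.035,-0.78,-1.78,-1.57,0]]]
[[[-0.111,-0.034,0.035,-0.9,-1.57,-1.72,0],[-0.111,-0.034,0.035,-1.01,-1.33,-1.85,0],[-0.111,-0.034,0.035,-1.12,-1.09,-1.95,0],[-0.111,-0.034,0.035,-1.22,-0.83,-2.02,0]]]
```

View pics/s6.png

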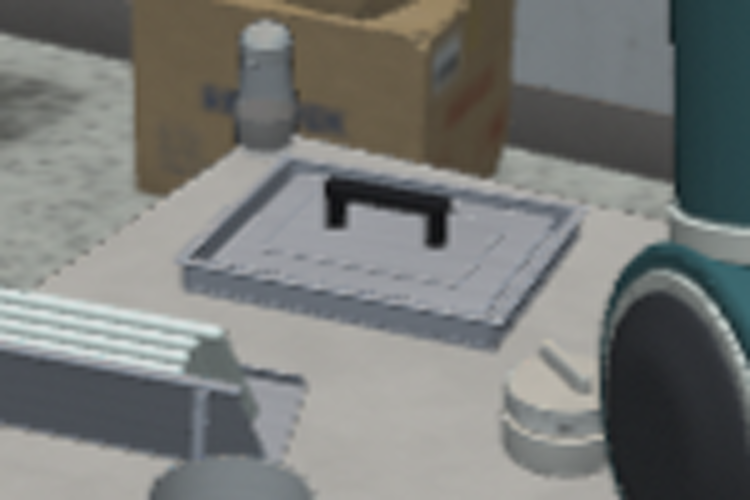

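Emit:
arm_command:
  series:
    - [[-0.11, -0.034, 0.035, -0.3, -2.4, 0.6, 0], [-0.11, -0.034, 0.035, -0.2, -2.4, 0.3, 0], [-0.11, -0.034, 0.035, -0.1, -2.4, 0.1, 0], [-0.11, -0.034, 0.035, -0.2, -2.4, -0.2, 0], [-0.11, -0.034, 0.035, -0.2, -2.4, -0.4, 0], [-0.11, -0.034, 0.035, -0.3, -2.3, -0.6, 0], [-0.11, -0.034, 0.035, -0.4, -2.2, -0.9, 0], [-0.11, -0.034, 0.035, -0.5, -2.1, -1.1, 0], [-0.11, -0.034, 0.035, -0.6, -1.9, -1.3, 0], [0, 0, 0, 0, 0, 0, 0]]

```text
time: 10.8
tool_pos: [0.4086, -0.1744, 0.1731]
tcp_rot: [1.15, 0.656, -1.651]
wrist_force: [0.0, 0.3, 0.6]
width: 0.002
```

Run:
```python
from h import *
st()
plan(rk(-.110,.02,.15),frame(-UU,EX),0,vmax=4,wmax=.13)
```

```text
t 10.80 p [ 0.4086 -0.1744  0.1731] q [-0.1512 -0.103   2.2131 -0.4891  1.092   0.4958] F [0.0313 0.311  0.5696] w 0.002
dist cm 11.47 ang deg 32.3 rows 5
[[[-0.102,-0.032,0.036,-0.89,-1.18,-1.75,0],[-0.102,-0.032,0.036,-0.99,-0.96,-1.83,0],[-0.102,-0.032,0.036,-1.08,-0.73,-1.89,0],[-0.102,-0.032,0.036,-1.16,-0.5,-1.91,0],[-0.102,-0.032,0.036,-1.24,-0.26,-1.91,0]]]
```

Emit:
arm_command:
  series:
    - [[-0.1, -0.032, 0.036, -1.0, -0.9, -1.6, 0], [-0.1, -0.032, 0.036, -1.0, -0.8, -1.7, 0], [-0.1, -0.032, 0.036, -1.1, -0.6, -1.7, 0], [-0.1, -0.032, 0.036, -1.1, -0.4, -1.5, 0], [-0.1, -0.032, 0.036, -0.9, 0, -1.0, 0], [0, 0, 0, 0, 0, 0, 0], [0, 0, 0, 0, 0, 0, 0]]

```text
time: 11.5
tool_pos: [0.3956, -0.0778, 0.1717]
tcp_rot: [0.668, 0.794, -1.303]
wrist_force: [0.4, -0.7, -0.0]
width: -0.002
```

Run:
```python
from h import *
st()
plan(rk(-.108,.01,.1),frame(-UU,EX),0,vmax=2,wmax=.13)
for n in("scene","top"):
    im,d=bot.read_camera(n)
    crop(im,*((180,180,330,290) if n=="scene" else (200,130,350,240)),5,f"pics/{n}7c.png")
```

```text
t 11.50 p [ 0.3956 -0.0778  0.1717] q [ 0.219  -0.1658  2.332  -0.6851  1.1347  0.411 ] F [ 0.3587 -0.6516 -0.0103] w -0.002
dist cm 4.61 ang deg 0.6 rows 3
[[[0.003,0.001,0.001,1.31,-0.0,-0.79,0],[0.003,0.001,0.001,1.32,-0.01,-0.79,0],[0.003,0.001,0.001,1.32,-0.01,-0.79,0]]]
```

View pics/scene7c.png

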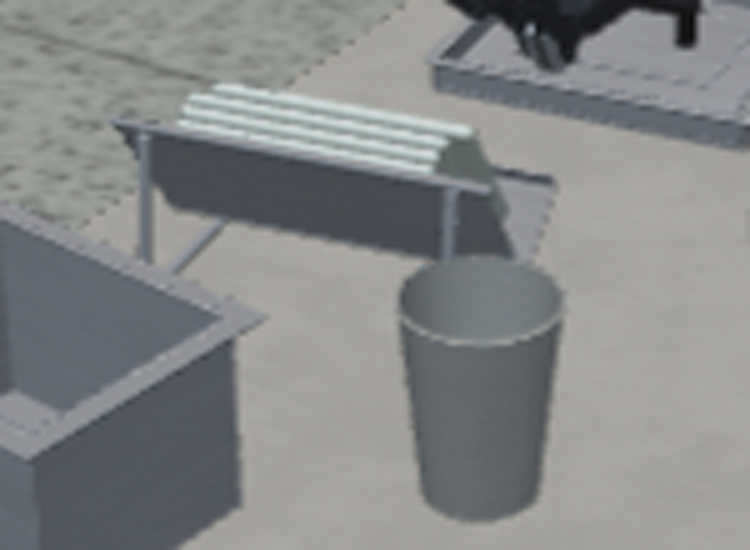

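View pics/top7c.png

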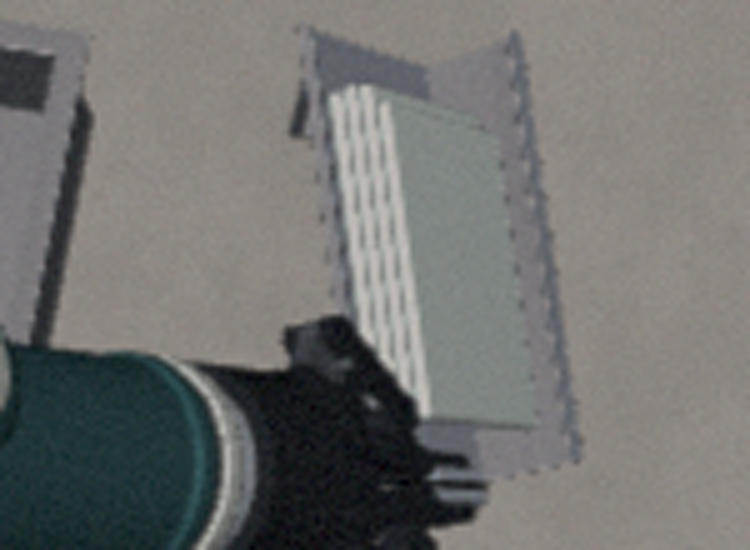

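Emit:
arm_command:
  series:
    - [[0.003, 0, 0, 1.8, 0, -0.8, 0], [0.003, 0, 0, 1.8, 0, -0.8, 0], [0, 0, 0, 1.2, 0, -0.5, 0], [0, 0, 0, 0, 0, 0, 0], [0, 0, 0, 0, 0, 0, 0]]

```text
time: 12.1
tool_pos: [0.3993, -0.0926, 0.1202]
tcp_rot: [0.684, 0.784, -1.315]
wrist_force: [0.6, 1.3, 0.4]
width: 0.001
```

Run:
```python
from h import *
s=st()
d=s["tool_pos"]-C1;print("x,n,u",d@EX,d@NN,d@UU+.045)
plan(rk(-.100,.009,.065),frame(-UU,EX),0,vmax=2,wmax=.13)
for n in("scene","top"):
    im,d=bot.read_camera(n)
    crop(im,*((180,180,330,290) if n=="scene" else (240,130,340,240)),5,f"pics/{n}8c.png")
```

```text
t 12.10 p [ 0.3993 -0.0926  0.1202] q [ 0.1784 -0.0769  2.3702 -0.7385  1.0204  0.4962] F [0.5506 1.3385 0.386 ] w 0.001
x,n,u -0.10601161486312982 0.016590828145750428 0.08861370898581059
dist cm 2.55 ang deg 0.7 rows 2
[[[-0.005,0.0,0.004,1.18,0.31,-0.38,0],[-0.005,0.0,0.004,1.18,0.3,-0.38,0]]]
```

View pics/top8c.png

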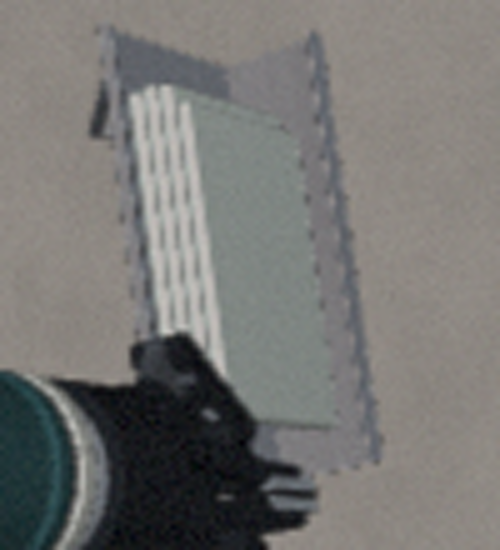

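View pics/scene8c.png

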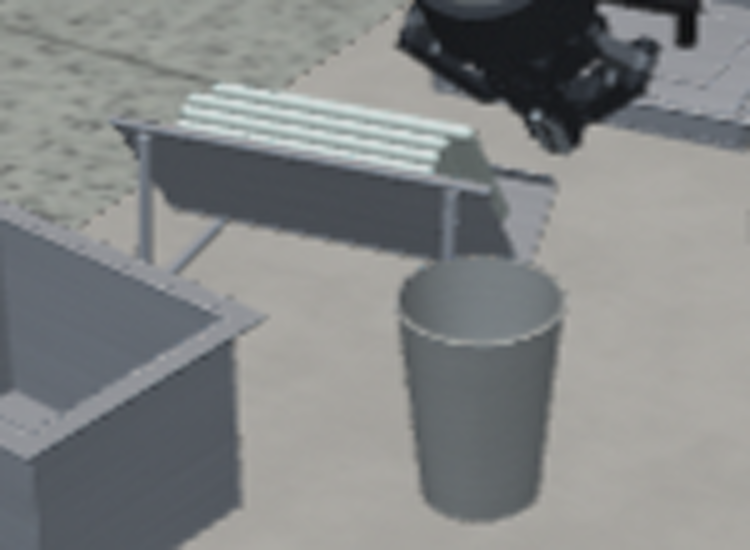

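Emit:
arm_command:
  series:
    - [[-0.005, 0, 0.004, 0.7, 0.2, -0.6, 0], [-0.004, 0, 0.003, 0.3, 0, -0.3, 0], [0, 0, 0, 0, 0, 0, 0]]

```text
time: 12.5
tool_pos: [0.4029, -0.0898, 0.1078]
tcp_rot: [0.682, 0.784, -1.301]
wrist_force: [-0.4, 0.5, 0.5]
width: 0.001
```

```bash
cat >> h.py <<'E'
def xnu():
    s=st();d=s["tool_pos"]-C1;print("x,n,u",d@EX,d@NN,d@UU+.045);return s
E
python3 - <<'E'
from h import *
xnu()
plan(rk(-.098,.009,.078),frame(-UU,EX),0,vmax=2,wmax=.13)
for n in("scene","top"):
    im,d=bot.read_camera(n);np.save(n+"9.npy",d)
    crop(im,*((240,150,340,230) if n=="scene" else (260,170,335,240)),8,f"pics/{n}9c.png")
E
```

```text
t 12.50 p [ 0.4029 -0.0898  0.1078] q [ 0.1841 -0.0529  2.3776 -0.7569  0.9894  0.5212] F [-0.3875  0.5219  0.5418] w 0.001
x,n,u -0.1019692671655713 0.007653065508384273 0.07976976719422603
dist cm 0.45 ang deg 0.3 rows 1
[[[-0.003,0.001,-0.005,0.18,0.4,0.13,0]]]
```

View pics/top9c.png

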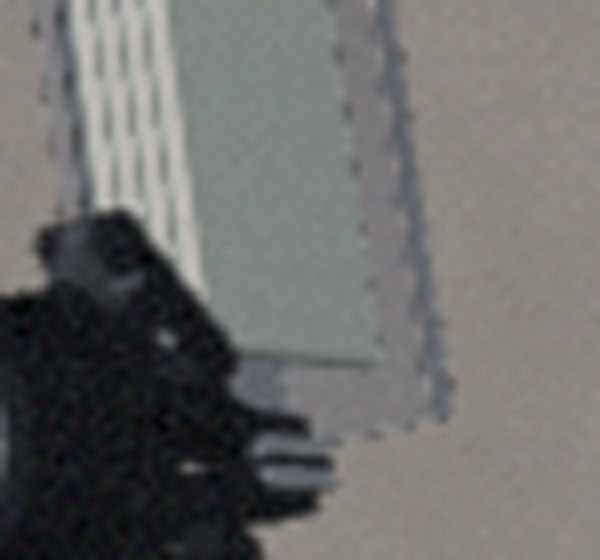

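View pics/scene9c.png

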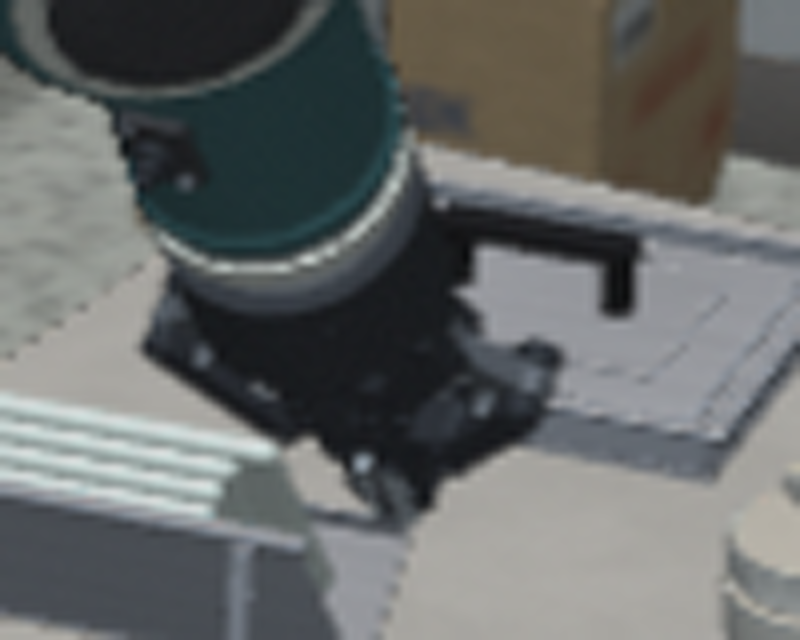

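Emit:
arm_command:
  series:
    - [[-0.003, 0, -0.003, -0.6, 0.3, 0, 0], [0, 0, 0, 0, 0.5, 0.0, 0], [0, 0, 0, 0, 0.5, 0, 0], [0, 0, 0, 0, 0, 0, 0]]

```text
time: 13.0
tool_pos: [0.4175, -0.0835, 0.1145]
tcp_rot: [0.68, 0.785, -1.3]
wrist_force: [0.5, -0.3, 0.2]
width: -0.001
```

Run:
```python
from h import *
xnu()
plan(rk(-.078,.009,.085),frame(-UU,EX),0,vmax=2,wmax=.13)
for n in("scene","top"):
    im,d=bot.read_camera(n);np.save(n+"10.npy",d)
    crop(im,*((220,160,320,230) if n=="scene" else (255,140,335,215)),8,f"pics/{n}10c.png")
```

```text
t 13.00 p [ 0.4175 -0.0835  0.1145] q [ 0.1929 -0.0331  2.3428 -0.7471  1.0054  0.5119] F [ 0.5333 -0.3019  0.2356] w -0.001
x,n,u -0.08665964369550386 0.008174759630525484 0.08755948711890302
dist cm 0.91 ang deg 0.3 rows 1
[[[-0.0,0.001,-0.004,0.26,0.86,0.08,0]]]
```

View pics/top10c.png

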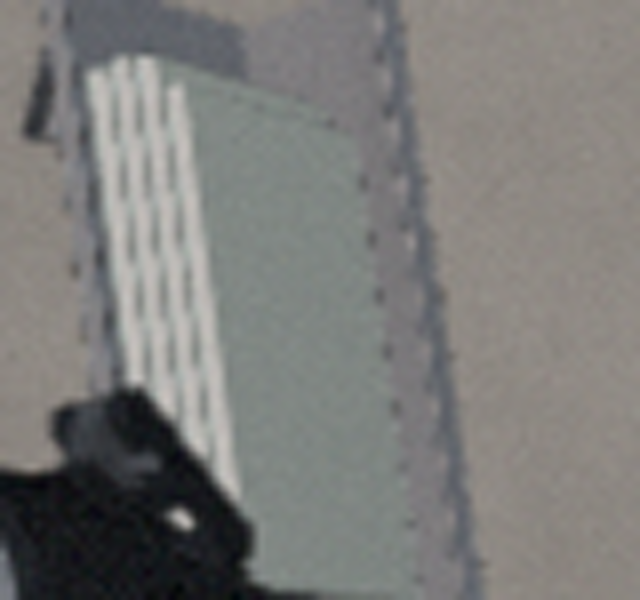

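View pics/scene10c.png

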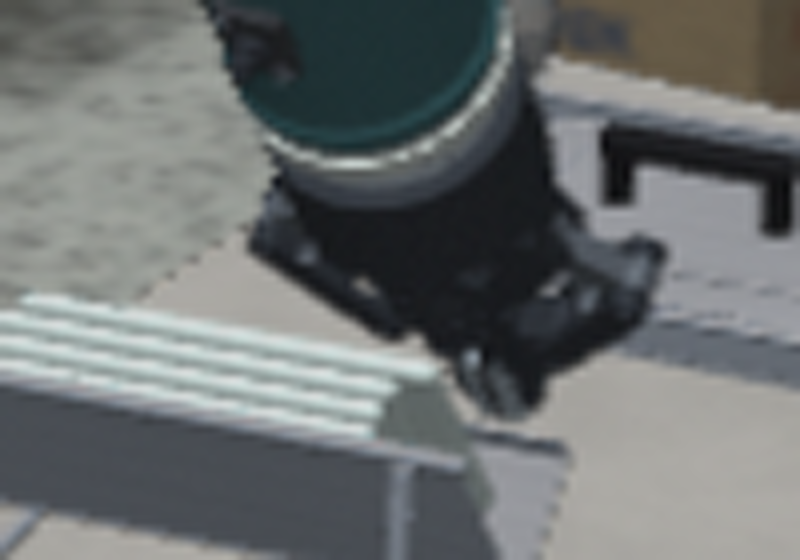

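Emit:
arm_command:
  series:
    - [[0, 0, 0, 0.1, 0.7, 0, 0], [0, 0, 0, 0, 0.7, 0, 0], [0, 0, 0, 0, 0, 0, 0]]

```text
time: 13.4
tool_pos: [0.4305, -0.0824, 0.1128]
tcp_rot: [0.678, 0.787, -1.303]
wrist_force: [0.4, 0.1, -0.0]
width: -0.002
```

Run:
```python
from h import *
xnu()
plan(rk(-.068,.009,.085),frame(-UU,EX),0,vmax=2,wmax=.13)
for n in("scene","top"):
    im,d=bot.read_camera(n)
    crop(im,*((220,160,320,230) if n=="scene" else (255,140,335,215)),8,f"pics/{n}11c.png")
```

```text
t 13.40 p [ 0.4305 -0.0824  0.1128] q [ 0.1894 -0.0022  2.3166 -0.7486  1.0032  0.5122] F [ 0.406   0.1051 -0.0071] w -0.002
x,n,u -0.07358888106427473 0.007925752865943573 0.08573166812232236
dist cm 0.57 ang deg 0.1 rows 1
[[[0.0,0.001,-0.001,0.07,0.56,0.11,0]]]
```

View pics/top11c.png

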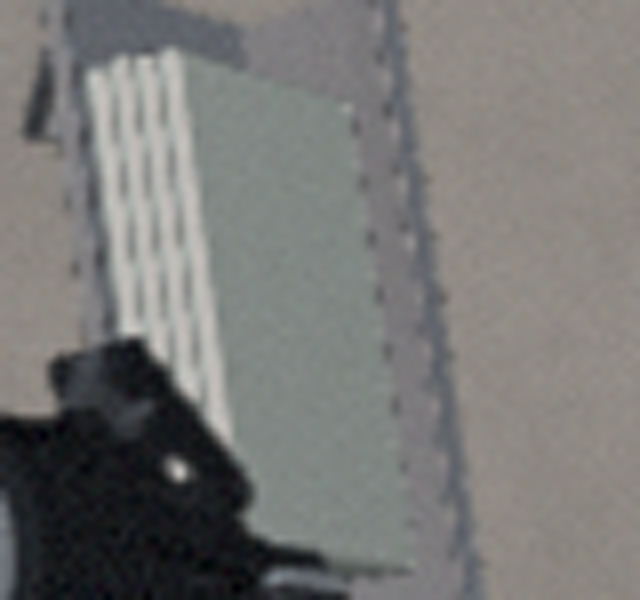

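View pics/scene11c.png

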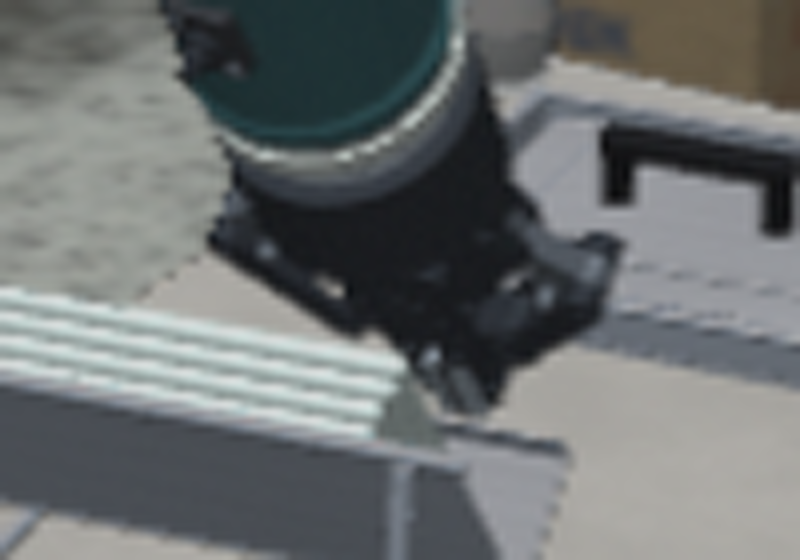

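Emit:
arm_command:
  series:
    - [[0, 0, 0, 0, 0.1, 0.3, 0], [0, 0, 0, 0, 0.6, 0.1, 0], [0, 0, 0, 0, 0.6, 0, 0], [0, 0, 0, 0, 0, 0, 0]]

```text
time: 13.9
tool_pos: [0.444, -0.0841, 0.1151]
tcp_rot: [0.678, 0.787, -1.304]
wrist_force: [-0.3, 0.7, 0.8]
width: 0.003
```

Run:
```python
from h import *
xnu()
plan(rk(-.038,.0098,.085),frame(-UU,EX),0,vmax=2,wmax=.13)
for n in("scene","top"):
    im,d=bot.read_camera(n)
    crop(im,*((220,160,320,230) if n=="scene" else (255,135,335,210)),8,f"pics/{n}12c.png")
```

```text
t 13.90 p [ 0.444  -0.0841  0.1151] q [ 0.1797  0.0188  2.2901 -0.749   1.003   0.501 ] F [-0.2583  0.7428  0.8345] w 0.003
x,n,u -0.06056005234506685 0.012160829004834733 0.08547050992332034
dist cm 2.27 ang deg 0.1 rows 2
[[[0.0,0.0,-0.0,0.02,1.13,-0.12,0],[0.0,0.0,-0.0,0.02,1.13,-0.12,0]]]
```

View pics/top12c.png

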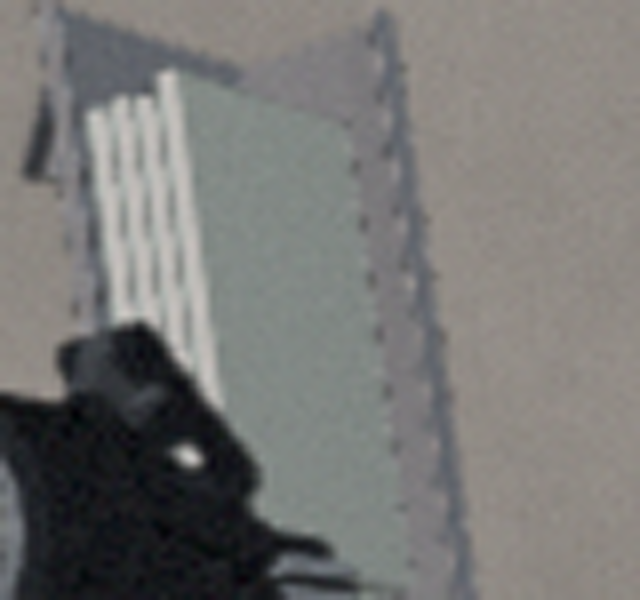

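View pics/scene12c.png

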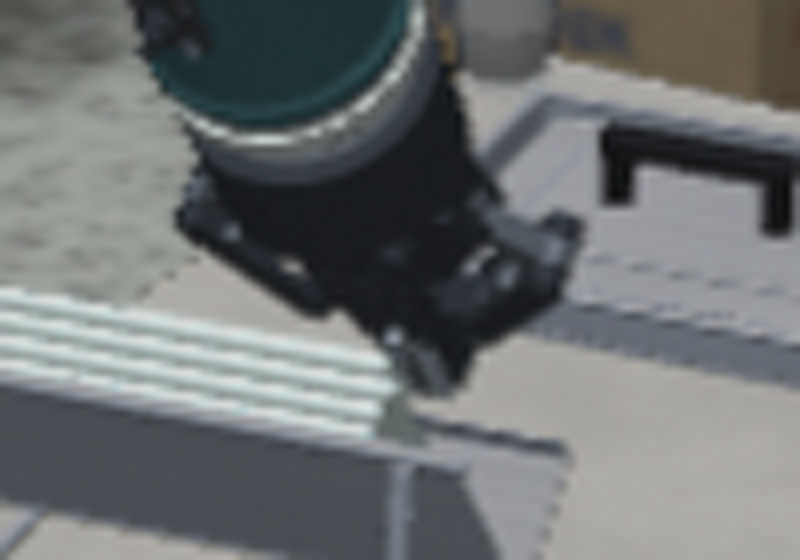

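Emit:
arm_command:
  series:
    - [[0, 0, 0, 0, 0.4, -0.2, 0], [0, 0, 0, 0, 0.7, -0.1, 0], [0, 0, 0, 0, 0.7, 0, 0], [0, 0, 0, 0, 0, 0, 0]]

```text
time: 14.4
tool_pos: [0.4595, -0.0801, 0.1135]
tcp_rot: [0.673, 0.787, -1.31]
wrist_force: [1.1, -0.3, -0.4]
width: 0.0
```

Run:
```python
from h import *
xnu()
plan(rk(-.024,.0105,.085),frame(-UU,EX),0,vmax=2,wmax=.13)
for n in("scene","top"):
    im,d=bot.read_camera(n)
    crop(im,*((210,150,310,220) if n=="scene" else (255,130,335,205)),8,f"pics/{n}13c.png")
```

```text
t 14.40 p [ 0.4595 -0.0801  0.1135] q [ 0.1843  0.0572  2.2554 -0.7492  1.01    0.5064] F [ 1.1229 -0.2842 -0.4118] w 0.000
x,n,u -0.04465013370709549 0.009917952330945546 0.0850764390125615
dist cm 2.07 ang deg 0.4 rows 2
[[[0.001,0.002,0.003,-0.0,1.03,0.03,0],[0.001,0.002,0.003,0.0,1.03,0.03,0]]]
```

View pics/top13c.png

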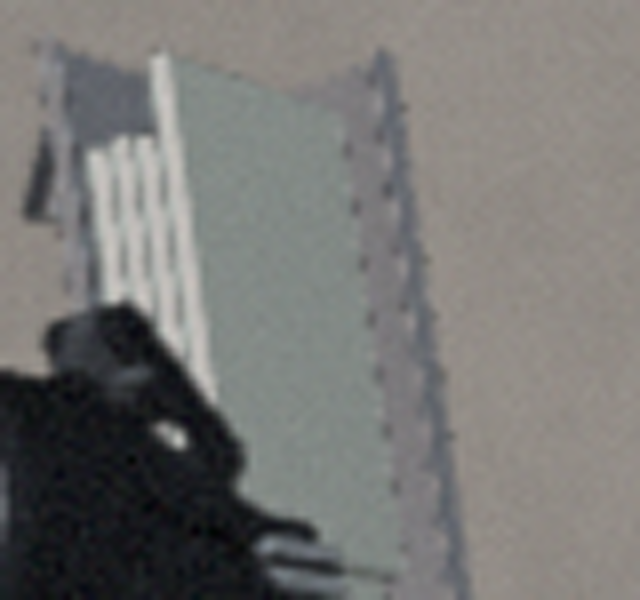

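View pics/scene13c.png

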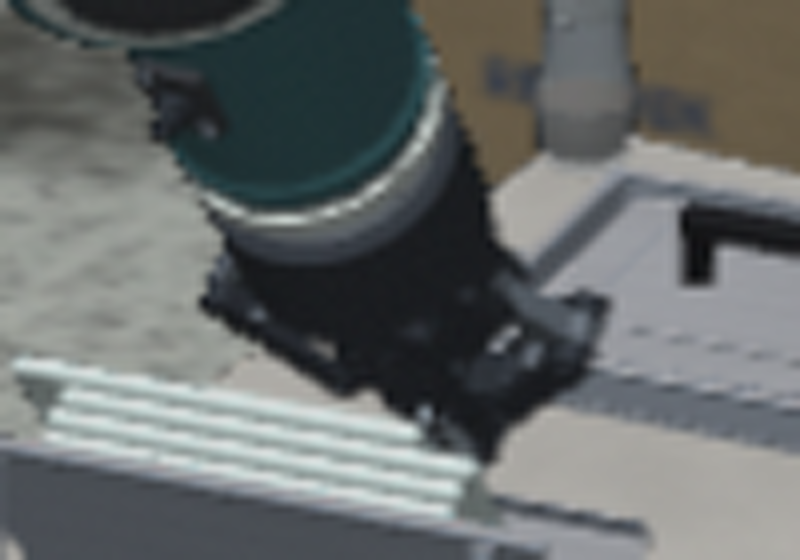

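Emit:
arm_command:
  series:
    - [[0, 0, 0, 0, 0.6, 0.1, 0], [0, 0, 0, 0, 0.7, 0, 0], [0, 0, 0, 0, 0.7, 0, 0], [0, 0, 0, 0, 0, 0, 0]]

```text
time: 14.9
tool_pos: [0.4799, -0.0776, 0.1132]
tcp_rot: [0.673, 0.789, -1.31]
wrist_force: [-0.2, 0.2, -0.2]
width: -0.003
```

Run:
```python
from h import *
xnu()
for n in("scene","top"):
    im,d=bot.read_camera(n); cv2.imwrite(f"pics/{n}14.png",im)
    crop(im,*((190,150,290,225) if n=="scene" else (255,125,335,200)),8,f"pics/{n}14c.png")
```

```text
t 14.90 p [ 0.4799 -0.0776  0.1132] q [ 0.181   0.0951  2.214  -0.7473  1.0109  0.5003] F [-0.1689  0.1941 -0.1502] w -0.003
x,n,u -0.024034667818667206 0.01020622066782685 0.08462315942037586
```

View pics/top14c.png

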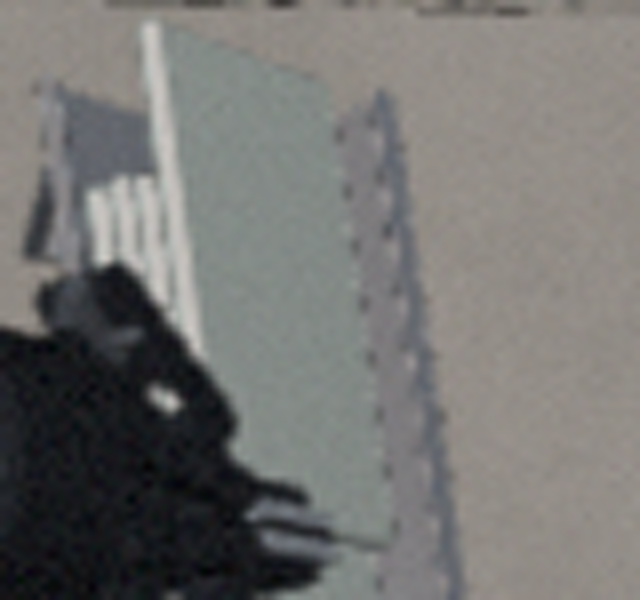

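View pics/scene14c.png

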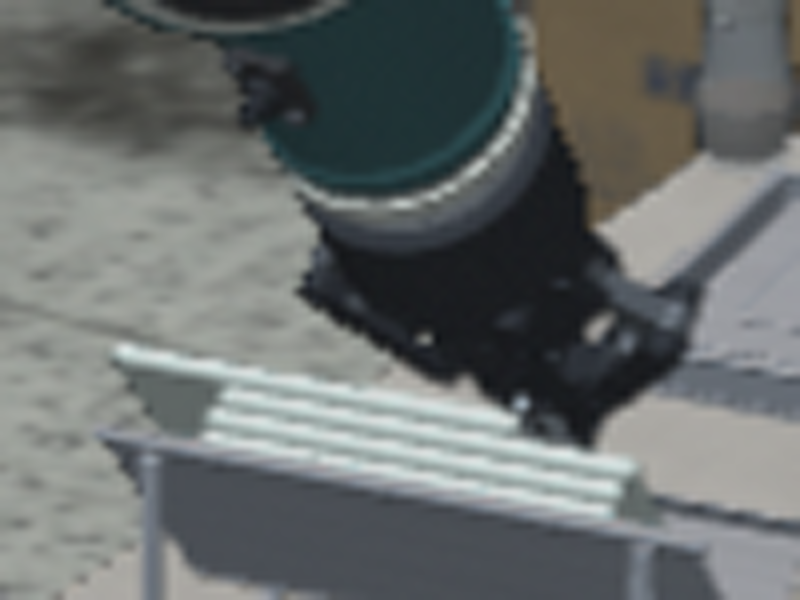

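Emit:
arm_command:
  series:
    - [[0, 0, 0, 0, -0.5, 0.2, 0], [0, 0, 0, -0.5, -0.5, 0.2, 0], [0, 0, 0, -3, 0, 0, 0], [0, 0, 0, -3, 0, 0, 0], [0, 0, 0, -2, 0, 0, 0], [0, 0, 0, 0, 0, 0, 0.26]]

```text
time: 15.6
tool_pos: [0.4587, -0.0338, 0.1872]
tcp_rot: [0.671, 0.792, -1.314]
wrist_force: [0.4, -0.1, 0.6]
width: 0.155
```

Run:
```python
from h import *
f=lambda p,s,o:np.array(p)/s+o-0.5+0.5/s
xnu()
im,d=bot.read_camera("top");cv2.imwrite("pics/top15.png",im);crop(im,250,125,330,200,8,"pics/top15c.png")
X=onplane("top",f([[152,24],[148,178]],8,[255,125]),.1118);X[1]=onplane("top",f([148,178],8,[255,125]),.1072)
print(X,(X-C1)@EX)
im,d=bot.read_camera("scene");crop(im,200,150,300,225,8,"pics/scene15c.png")
```

```text
t 15.60 p [ 0.4587 -0.0338  0.1872] q [ 0.2831 -0.0269  2.1751 -0.6604  1.1898  0.4508] F [ 0.3991 -0.1063  0.5877] w 0.155
x,n,u -0.038532204418561054 0.014579905592396337 0.17185839253384438
[[ 0.6205 -0.0451  0.1118]
 [ 0.5786 -0.045   0.1072]] [0.1198 0.0784]
```

View pics/top15c.png

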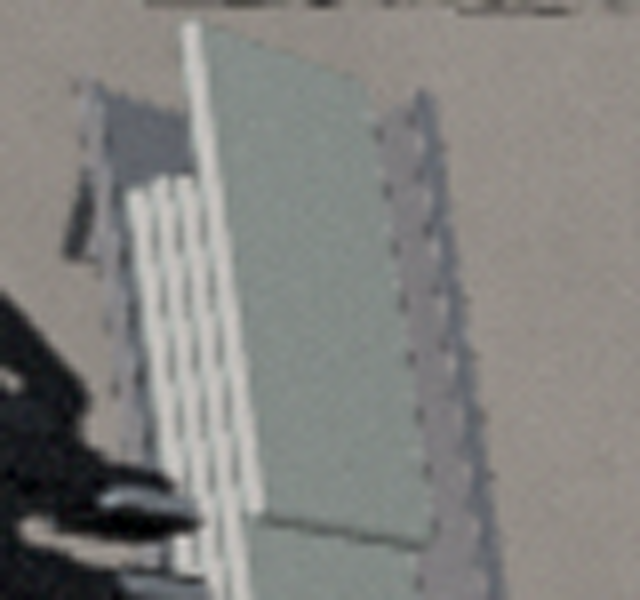

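View pics/scene15c.png

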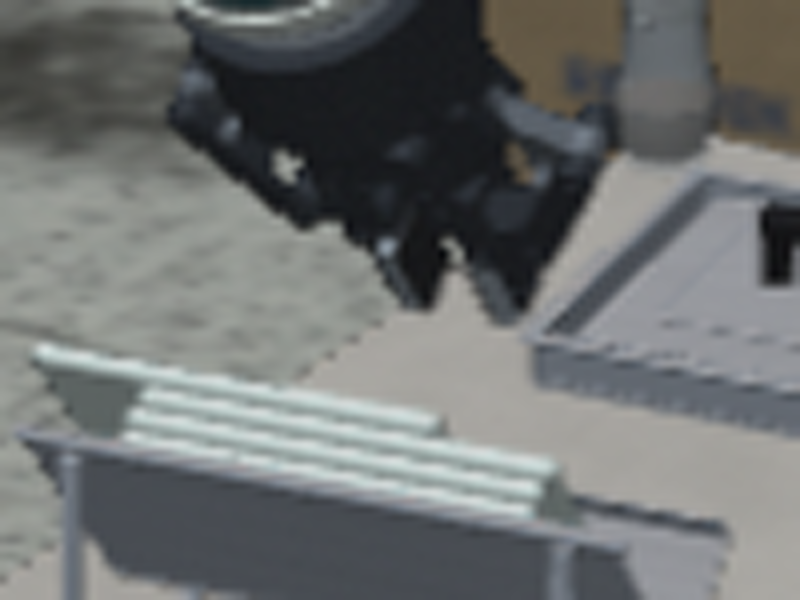

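Run:
```python
from h import *
xnu()
plan(rk(.100,0,.155),frame(-UU,-NN),0.26,vmax=3.5,wmax=.14)
```

```text
t 15.70 p [ 0.4574 -0.0349  0.1849] q [ 0.2815 -0.0246  2.1779 -0.6608  1.1885  0.4511] F [-0.5959 -0.8621  0.0307] w 0.262
x,n,u -0.04000415505239093 0.01398927862616559 0.1694929156348573
dist cm 14.14 ang deg 89.8 rows 12
[[[-0.131,-0.001,0.001,0.1,1.17,-0.11,0.26],[-0.131,-0.001,0.001,0.1,1.17,0.04,0.26],[-0.131,-0.001,0.001,0.11,1.16,0.19,0.26],[-0.131,-0.001,0.001,0.11,1.12,0.34,0.26],[-0.131,-0.001,0.001,0.11,1.07,0.49,0.26],[-0.131,-0.001,0.001,0.11,1.0,0.62,0.26],[-0.131,-0.001,0.001,0.11,0.91,0.74,0.26],[-0.131,-0.001,0.001,0.11,0.8,0.86,0.26],[-0.131,-0.001,0.001,0.12,0.68,0.95,0.26],[-0.131,-0.001,0.001,0.12,0.55,1.03,0.26]]]
[[[-0.131,-0.001,0.001,0.12,0.41,1.1,0.26],[-0.131,-0.001,0.001,0.12,0.27,1.14,0.26]]]
```

Emit:
arm_command:
  series:
    - [[-0.13, 0, 0, 0, 1.2, -0.1, 0.26], [-0.13, 0, 0, 0, 1.2, 0, 0.26], [-0.13, 0, 0, 0, 1.1, 0.2, 0.26], [-0.13, 0, 0, 0, 1.1, 0.3, 0.26], [-0.13, 0, 0, 0, 1, 0.5, 0.26], [-0.13, 0, 0, 0, 1, 0.6, 0.26], [-0.13, 0, 0, 0, 0.9, 0.7, 0.26], [-0.13, 0, 0, 0, 0.8, 0.8, 0.26], [-0.13, 0, 0, 0, 0.6, 0.9, 0.26], [-0.13, 0, 0, 0, 0.5, 1, 0.26]]

```text
time: 16.7
tool_pos: [0.5589, -0.0177, 0.1578]
tcp_rot: [-0.425, 1.448, -0.53]
wrist_force: [0.3, 0.3, 0.7]
width: 0.258
```

Run:
```python
from h import *
xnu()
plan(rk(.100,0,.135),frame(-UU,-NN),0.26,vmax=3.5,wmax=.14)
```

```text
t 16.70 p [ 0.5589 -0.0177  0.1578] q [ 0.2601  0.2151  1.973  -0.6663  1.1758 -0.9066] F [0.3229 0.2679 0.723 ] w 0.258
x,n,u 0.0629691177157624 -0.003125637135692949 0.14839469567260916
dist cm 3.95 ang deg 12.0 rows 2
[[[-0.102,-0.021,0.006,0.59,0.23,1.87,0.26],[-0.102,-0.021,0.006,0.63,0.04,1.87,0.26]]]
```

Emit:
arm_command:
  series:
    - [[-0.1, -0.02, 0.006, 0.1, 0.2, 1.7, 0.26], [-0.09, -0.02, 0.006, 0.1, 0, 1.5, 0.26], [0, 0, 0, 0, 0, 0, 0.26], [0, 0, 0, 0, 0, 0, 0.26]]

```text
time: 17.1
tool_pos: [0.5883, -0.021, 0.1496]
tcp_rot: [-0.583, 1.48, -0.369]
wrist_force: [-0.1, 0.6, 0.0]
width: 0.264
```

Run:
```python
from h import *
xnu()
plan(rk(.100,0,.120),frame(-UU,-NN),0.26,vmax=3.5,wmax=.14)
for n in("scene","top"):
    im,d=bot.read_camera(n); cv2.imwrite(f"pics/{n}16.png",im)
    crop(im,*((180,150,280,225) if n=="scene" else (240,120,335,190)),8,f"pics/{n}16c.png")
```

```text
t 17.10 p [ 0.5883 -0.021   0.1496] q [ 0.2408  0.2529  1.9401 -0.6812  1.132  -1.1154] F [-0.0972  0.5956  0.0389] w 0.264
x,n,u 0.09151814503942353 -0.0016112570920877123 0.13728105456609443
dist cm 1.93 ang deg 0.7 rows 1
[[[-0.003,-0.012,0.0,1.72,-0.16,0.87,0.26]]]
```

View pics/top16c.png

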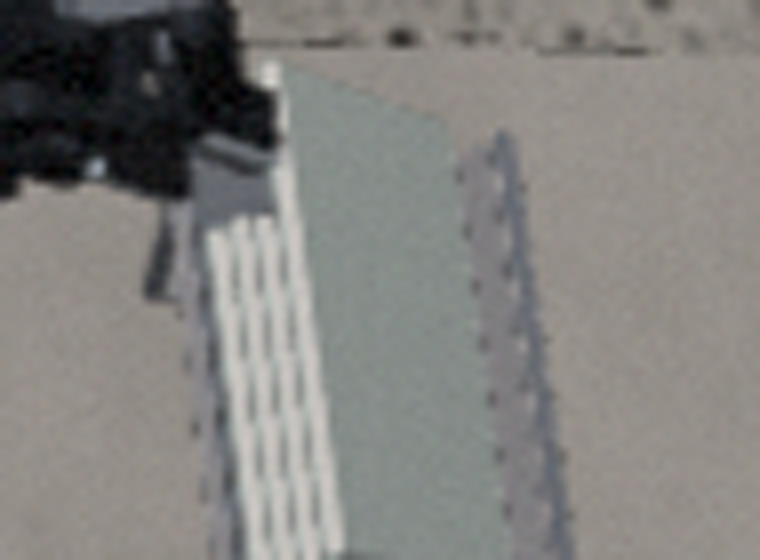

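View pics/scene16c.png

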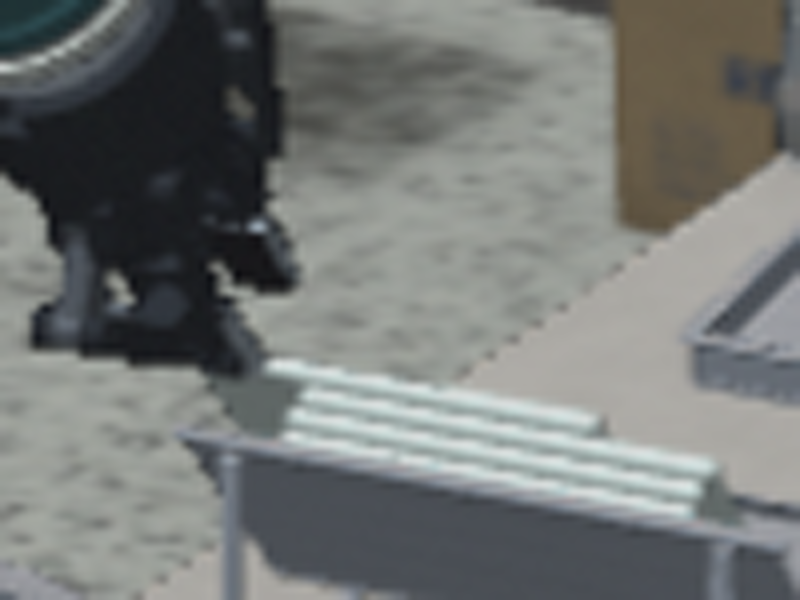

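Emit:
arm_command:
  series:
    - [[0, -0.01, 0, 0.5, -0.2, 0.9, 0.26], [0, 0, 0, 1.0, 0, 0, 0.26], [0, 0, 0, 0, 0, 0, 0.26], [0, 0, 0, 0, 0, 0, 0.26]]

```text
time: 17.6
tool_pos: [0.5982, -0.0307, 0.1374]
tcp_rot: [-0.583, 1.47, -0.366]
wrist_force: [1.2, 0.4, -0.1]
width: 0.261
```

Run:
```python
from h import *
xnu()
plan(rk(.100,0,.088),frame(-UU,-NN),0.26,vmax=3.5,wmax=.14)
for n in("scene","top"):
    im,d=bot.read_camera(n); cv2.imwrite(f"pics/{n}17.png",im)
    crop(im,*((180,150,280,225) if n=="scene" else (240,120,335,190)),8,f"pics/{n}17c.png")
```

```text
t 17.60 p [ 0.5982 -0.0307  0.1374] q [ 0.2216  0.274   1.9396 -0.6984  1.0969 -1.1107] F [ 1.2104  0.3935 -0.1109] w 0.261
x,n,u 0.09989106103974124 0.00043873922868448183 0.12098862781525704
dist cm 3.30 ang deg 0.2 rows 1
[[[-0.004,-0.001,0.0,3.3,0.04,0.01,0.26]]]
```

View pics/top17c.png

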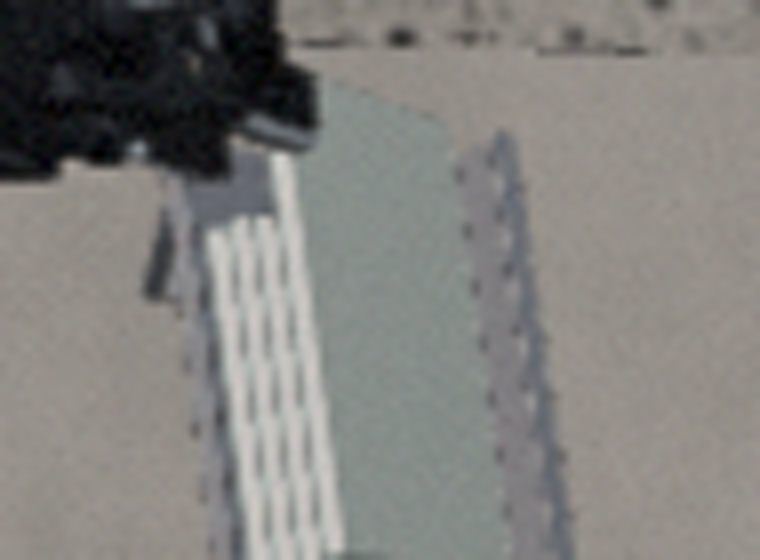

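View pics/scene17c.png

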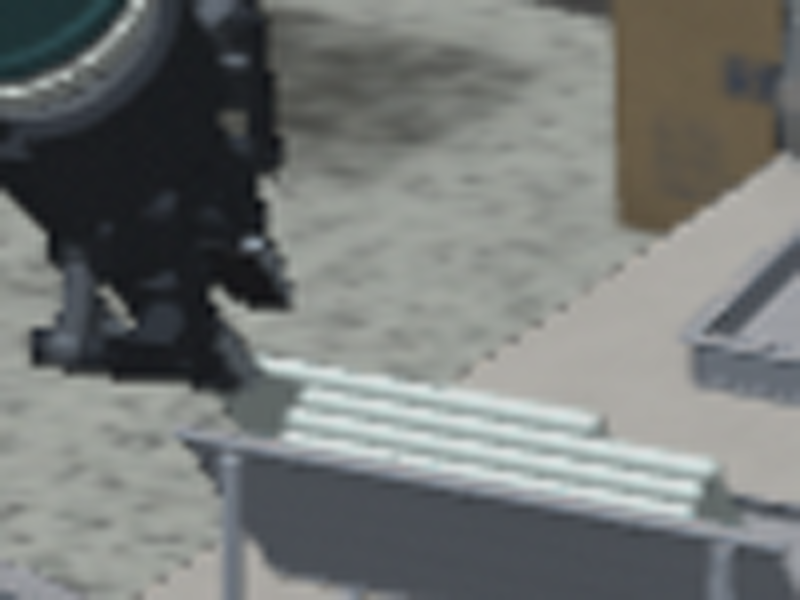

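Run:
```python
from h import *
for n in (-.03,-.045,-.06):
  for u in (.095,.105,.115,.125,.135,.145): print(n,u,((proj("scene",rk(.1,n,u))[0]-[180,150])*8).round())
print("sheet top end",((proj("scene",rk(.1,-.03,.094))[0]-[180,150])*8).round(),((proj("scene",rk(.099,0,.099))[0]-[180,150])*8).round())
```

```text
-0.03 0.095 [209. 427.]
-0.03 0.105 [198. 411.]
-0.03 0.115 [187. 395.]
-0.03 0.125 [177. 379.]
-0.03 0.135 [166. 363.]
-0.03 0.145 [155. 346.]
-0.045 0.095 [191. 469.]
-0.045 0.105 [180. 453.]
-0.045 0.115 [170. 438.]
-0.045 0.125 [159. 422.]
-0.045 0.135 [148. 405.]
-0.045 0.145 [136. 389.]
-0.06 0.095 [173. 511.]
-0.06 0.105 [163. 496.]
-0.06 0.115 [152. 480.]
-0.06 0.125 [141. 464.]
-0.06 0.135 [129. 448.]
-0.06 0.145 [118. 432.]
sheet top end [210. 429.] [242. 339.]
```

Emit:
arm_command:
  series:
    - [[0, 0, 0, 0.8, 0, 0, 0.26], [0, 0, 0, 0.8, 0, 0, 0.26], [0, 0, 0, 0, 0, 0, 0.26], [0, 0, 0, 0, 0, 0, 0.26]]

```text
time: 18.1
tool_pos: [0.5995, -0.0402, 0.1234]
tcp_rot: [-0.583, 1.469, -0.366]
wrist_force: [-0.0, -0.7, -0.1]
width: 0.26
```

Run:
```python
from h import *
xnu()
plan(rk(.100,0,.096),frame(-UU,-NN),0.26,vmax=3.5,wmax=.14)
for n in("scene","top"):
    im,d=bot.read_camera(n); cv2.imwrite(f"pics/{n}18.png",im)
    crop(im,*((180,150,280,225) if n=="scene" else (240,120,335,190)),8,f"pics/{n}18c.png")
```

```text
t 18.10 p [ 0.5995 -0.0402  0.1234] q [ 0.2053  0.2898  1.9499 -0.7122  1.0682 -1.1027] F [-0.0081 -0.7013 -0.0969] w 0.260
x,n,u 0.09978303659049012 0.0002837005460293127 0.1040199203870288
dist cm 0.80 ang deg 0.2 rows 1
[[[-0.004,-0.001,0.0,0.8,0.03,0.02,0.26]]]
```

View pics/top18c.png

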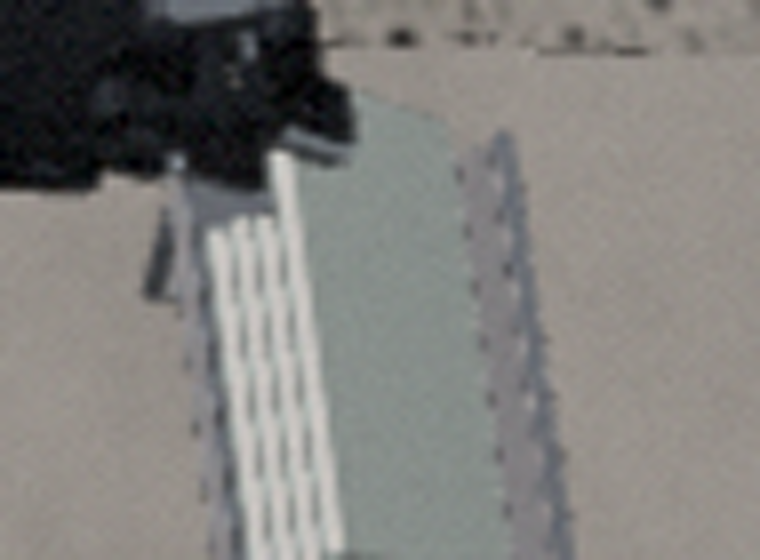

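View pics/scene18c.png

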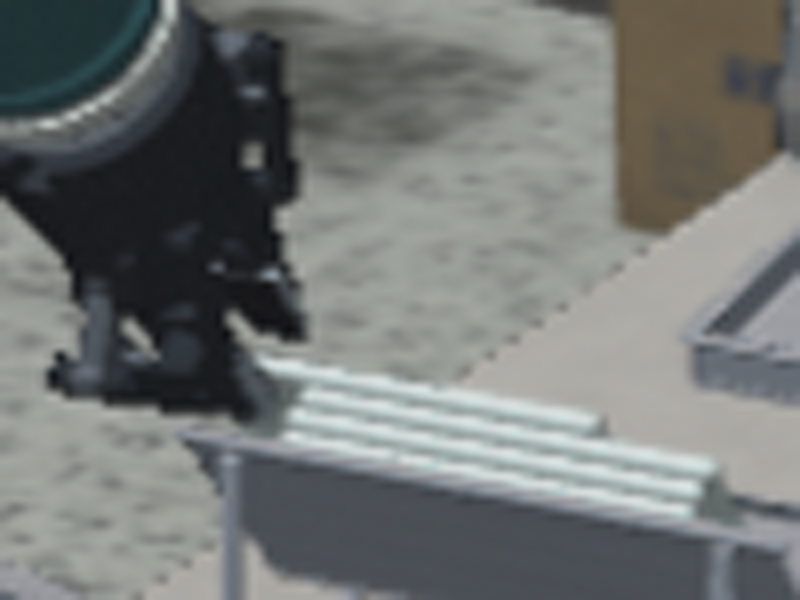

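Emit:
arm_command:
  series:
    - [[0, 0, 0, 0.8, 0, 0, 0.26], [0, 0, 0, 0, 0, 0, 0.26], [0, 0, 0, 0, 0, 0, 0], [0, 0, 0, 0, 0, 0, 0], [0, 0, 0, 0, 0, 0, 0], [0, 0, 0, 0, 0, 0, 0]]
  newtons: 60

```text
time: 18.8
tool_pos: [0.6007, -0.0443, 0.1167]
tcp_rot: [-0.582, 1.468, -0.365]
wrist_force: [-0.1, 1.0, -0.7]
width: 0.074
```

Run:
```python
from h import *
xnu()
for n in("scene","top"):
    im,d=bot.read_camera(n); cv2.imwrite(f"pics/{n}19.png",im)
    crop(im,*((180,150,280,225) if n=="scene" else (240,120,335,190)),8,f"pics/{n}19c.png")
```

```text
t 18.80 p [ 0.6007 -0.0443  0.1167] q [ 0.1978  0.2979  1.9539 -0.7187  1.0534 -1.0983] F [-0.0696  1.0387 -0.7435] w 0.074
x,n,u 0.10034154633213664 -0.00011777314384703248 0.0960952647730573
```

View pics/top19c.png

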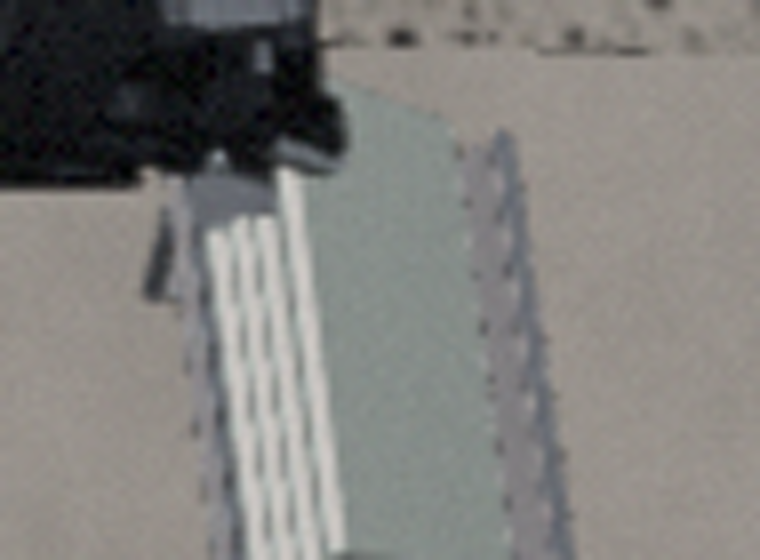

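View pics/scene19c.png

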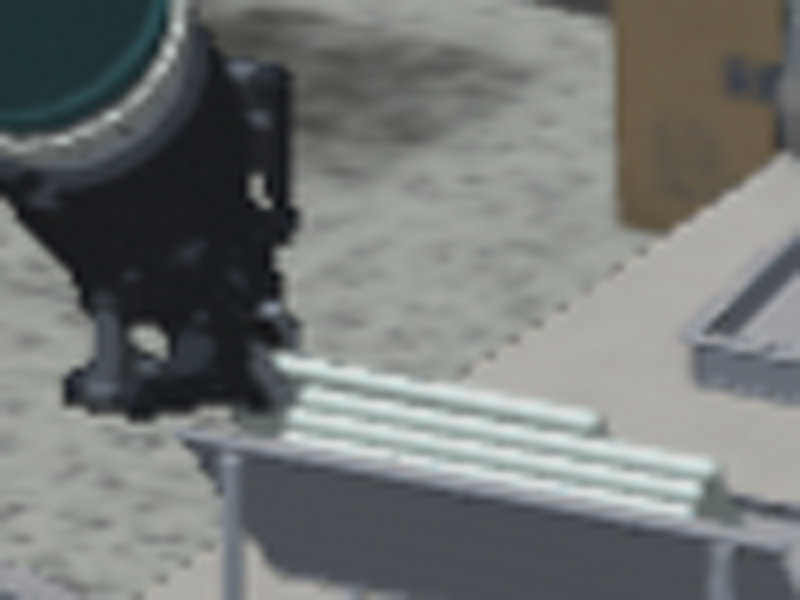

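Emit:
arm_command:
  series:
    - [[0, 0, 0, -0.3, -0.5, 0, 0], [0, 0, 0, -0.7, -0.4, 0, 0], [0, 0, 0, -1, 0, 0, 0], [0, 0, 0, 0, 0, 0, 0]]
  newtons: 80

```text
time: 19.3
tool_pos: [0.5997, -0.0403, 0.1398]
tcp_rot: [-0.582, 1.469, -0.365]
wrist_force: [0.3, 0.4, -1.1]
width: 0.068
```

Run:
```python
from h import *
xnu()
for n in("scene","top"):
    im,d=bot.read_camera(n); cv2.imwrite(f"pics/{n}20.png",im)
    crop(im,*((180,150,280,225) if n=="scene" else (240,130,335,215)),7,f"pics/{n}20c.png")
```

```text
t 19.30 p [ 0.5997 -0.0403  0.1398] q [ 0.2046  0.2685  1.941  -0.7009  1.0899 -1.1252] F [ 0.26    0.3962 -1.1272] w 0.068
x,n,u 0.09989099232913475 0.009749415910398875 0.1173398601487738
```

View pics/top20c.png

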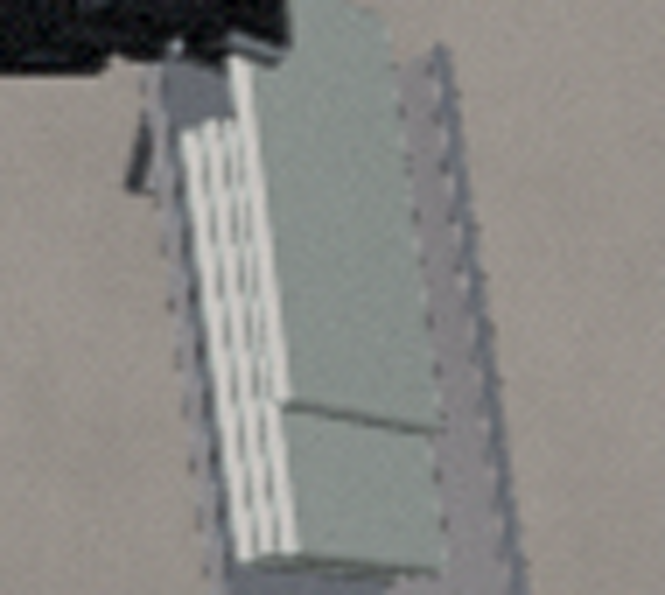

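View pics/scene20c.png

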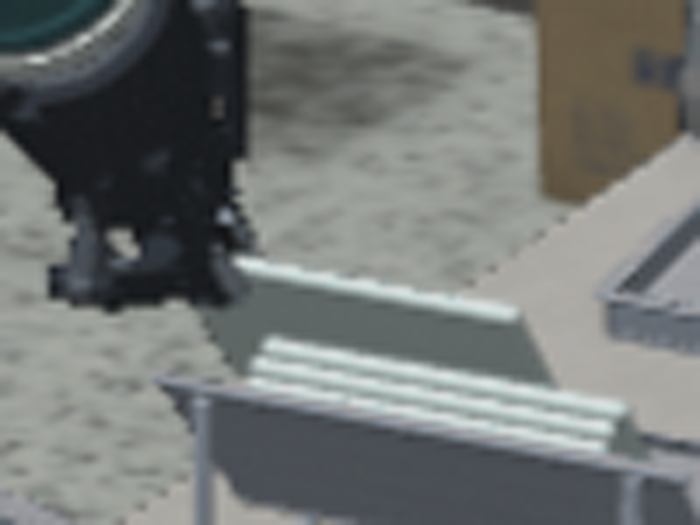

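Emit:
arm_command:
  series:
    - [[0, 0, 0, -2, -0.5, 0, 0], [0, 0, 0, -3, -0.5, 0, 0], [0, 0, 0, -4, 0, 0, 0], [0, 0, 0, -3, 0, 0, 0], [0, 0, 0, 0, 0, 0, 0]]

```text
time: 19.9
tool_pos: [0.5876, 0.0202, 0.2428]
tcp_rot: [-0.583, 1.478, -0.365]
wrist_force: [0.9, 0.2, -0.6]
width: 0.068
```

Run:
```python
from h import *
xnu()
a=np.radians(-8.1);px=np.array([np.cos(a),np.sin(a),0])
plan(np.array([.526,.1575,.235])+.0505*px,down(81.9),0,vmax=3,wmax=.10)
for n in("scene","top"):
    im,d=bot.read_camera(n); cv2.imwrite(f"pics/{n}21.png",im)
```

```text
t 19.90 p [0.5876 0.0202 0.2428] q [ 0.3076  0.1739  1.8442 -0.6243  1.3025 -1.1819] F [ 0.8715  0.1655 -0.579 ] w 0.068
x,n,u 0.09689285682190539 0.018401580506254806 0.2370868913770353
dist cm 13.10 ang deg 38.5 rows 7
[[[0.04,0.011,0.087,-0.98,1.59,0.1,0],[0.04,0.011,0.087,-0.84,1.67,0.03,0],[0.04,0.011,0.087,-0.69,1.74,-0.05,0],[0.04,0.011,0.087,-0.53,1.79,-0.13,0],[0.04,0.011,0.087,-0.37,1.82,-0.2,0],[0.04,0.011,0.087,-0.21,1.84,-0.28,0],[0.04,0.011,0.087,-0.05,1.84,-0.35,0]]]
```

View pics/top21.png

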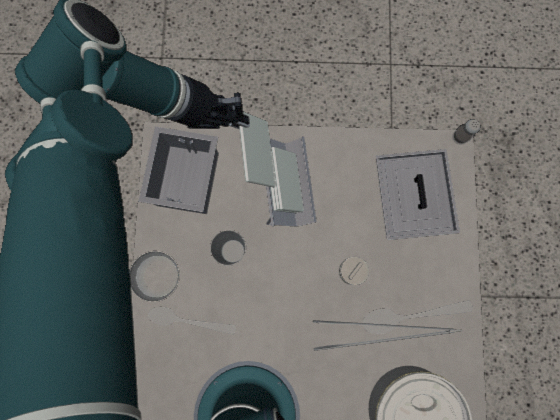

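View pics/scene21.png

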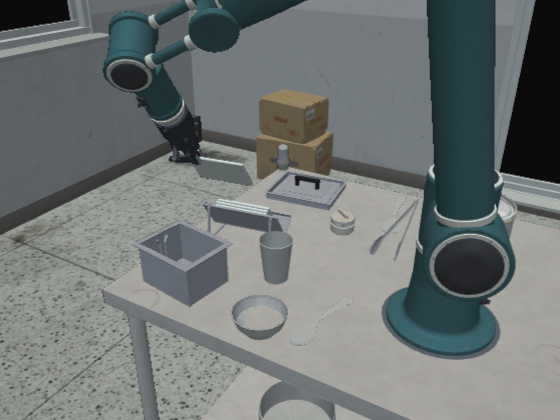

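Run:
```python
from h import *
t=cv2.imread("pics/top21.png");t2=cv2.convertScaleAbs(t,alpha=1.4)
crop(t2,135,120,225,220,6,"pics/pan21.png")
s=cv2.imread("pics/scene21.png");crop(s,125,215,240,305,6,"pics/pan21s.png")
```

```text
(no output)
```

View pics/pan21.png

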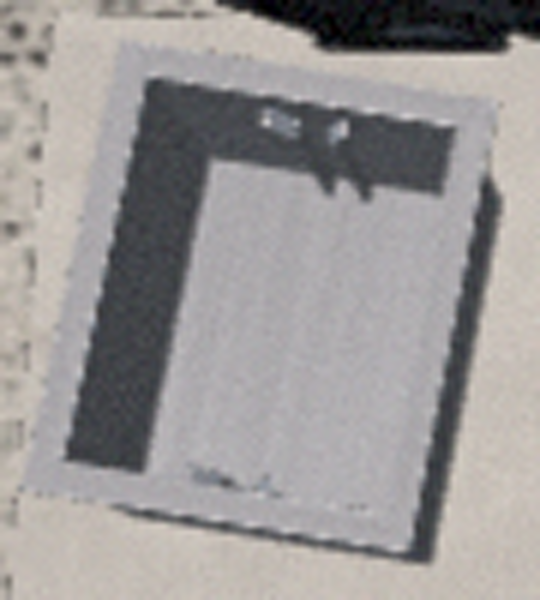

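View pics/pan21s.png

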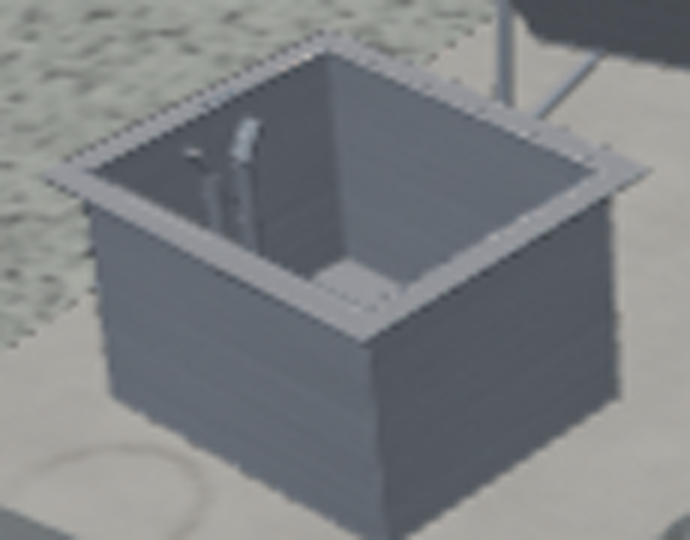

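Run:
```python
from h import *
np.set_printoptions(precision=4,suppress=True)
f=lambda p:np.array(p)/6+[135,120]-0.5+0.5/6
t=cv2.imread("pics/top21.png")
X=onplane("top",f([[122,42],[495,102],[411,554],[22,492]]),.100);print(X,X.mean(0))
for i in range(4):
    d=X[(i+1)%4]-X[i];print(np.linalg.norm(d),np.degrees(np.arctan2(d[1],d[0])))
G=onplane("top",f([[309,126],[235,480]]),.090);print("grooves",G,G.mean(0));d=G[0]-G[1];print(np.linalg.norm(d),np.degrees(np.arctan2(d[1],d[0])))
G=onplane("top",f([[280,122],[338,130],[205,470],[265,488]]),.090);print(G)
# depth-based rim
im,d=bot.read_camera("top");P=cloud("top",d);Z=P[...,2];m=np.zeros(Z.shape,bool);m[122:216,136:222]=1;m&=(Z>.094)&(Z<.106);q=(P[m][:,:2]*1000).astype(np.float32);print(cv2.minAreaRect(q),len(q))
```

```text
[[0.6202 0.2144 0.1   ]
 [0.601  0.0779 0.1   ]
 [0.4337 0.1    0.1   ]
 [0.4528 0.2384 0.1   ]] [0.5269 0.1577 0.1   ]
0.13782590641264528 -98.01055910320883
0.16871078526026353 172.48319346682564
0.13977066045626582 82.1516376093127
0.1691009032609557 -8.176695395798912
grooves [[0.5934 0.147  0.09  ]
 [0.4608 0.166  0.09  ]] [0.5271 0.1565 0.09  ]
0.13400559002472753 -8.154755831518987
[[0.5947 0.1577 0.09  ]
 [0.5922 0.1364 0.09  ]
 [0.4642 0.177  0.09  ]
 [0.4581 0.1552 0.09  ]]
((528.4508056640625, 158.08929443359375), (140.95726013183594, 171.55862426757812), 82.1380386352539) 1625
```

Emit:
arm_command:
  series:
    - [[0.04, 0.011, 0.085, -1, 1.5, 0.1, 0], [0.04, 0.011, 0.085, -0.9, 1.6, 0, 0], [0.04, 0.011, 0.085, -0.8, 1.6, 0, 0], [0.04, 0.011, 0.085, -0.6, 1.7, -0.1, 0], [0.04, 0.011, 0.085, -0.4, 1.6, -0.2, 0], [0.04, 0.011, 0.085, -0.2, 1.3, -0.2, 0], [0, 0, 0, 0, 0, 0, 0], [0, 0, 0, 0, 0, 0, 0]]

```text
time: 20.85
tool_pos: [0.5666, 0.1131, 0.2162]
tcp_rot: [0.021, 1.6, -0.17]
wrist_force: [-0.3, 0.5, -1.7]
width: 0.067
```

```bash
cat >> h.py <<'E'
pa=np.radians(-8.05);PX=np.array([np.cos(pa),np.sin(pa),0]);PY=np.array([-np.sin(pa),np.cos(pa),0]);PC=np.array([.527,.1572,0])
def pan():
    s=st();M=R.from_rotvec(s["tcp_rot"]).as_matrix();d=s["tool_pos"]-PC;print("pan x,y,z",d@PX,d@PY,d[2],"tool x axis",M[:,0],"tool y yaw",np.degrees(np.arctan2(M[1,1],M[0,1])));return s
E
python3 - <<'E'
from h import *
pan()
plan(PC+.0505*PX+[0,0,.235],down(81.95),0,vmax=3,wmax=.10)
E
```

```text
t 20.85 p [0.5666 0.1131 0.2162] q [ 0.2008  0.1442  1.8198 -0.0881  1.235  -1.2173] F [-0.333   0.4867 -1.6688] w 0.067
pan x,y,z 0.04537645289107571 -0.03807390964215287 0.21616257061544505 tool x axis [-0.0383 -0.0926 -0.995 ] tool y yaw 83.13096498146255
dist cm 4.28 ang deg 5.9 rows 2
[[[0.01,-0.013,0.048,-1.13,1.8,0.26,0],[0.01,-0.013,0.048,-1.04,1.85,0.26,0]]]
```

Emit:
arm_command:
  series:
    - [[0.01, -0.013, 0.048, -1.2, 1.5, 0.2, 0], [0.01, -0.013, 0.048, -1, 1.5, 0.2, 0], [0, 0, 0, 0, 0, 0, 0], [0, 0, 0, 0, 0, 0, 0]]

```text
time: 21.25
tool_pos: [0.572, 0.1407, 0.2297]
tcp_rot: [0.101, 1.577, -0.118]
wrist_force: [1.0, -0.0, -0.8]
width: 0.066
```

Run:
```python
from h import *
pan()
plan(PC+.0505*PX+[0,0,.220],down(81.95),0,vmax=3,wmax=.10)
for n in("scene","top"):
    im,d=bot.read_camera(n); cv2.imwrite(f"pics/{n}22.png",im)
    crop(im,*((115,160,245,270) if n=="scene" else (125,115,230,215)),6,f"pics/{n}22c.png")
```

```text
t 21.25 p [0.572  0.1407 0.2297] q [ 0.2033  0.1264  1.8113 -0.0084  1.216  -1.2249] F [ 0.9751 -0.0017 -0.8002] w 0.066
pan x,y,z 0.04686989166576803 -0.010011500617301217 0.22966373242270058 tool x axis [-0.0102 -0.0101 -0.9999] tool y yaw 82.00149455748358
dist cm 1.44 ang deg 0.8 rows 1
[[[0.001,-0.009,0.011,0.95,1.01,0.37,0]]]
```

View pics/top22c.png

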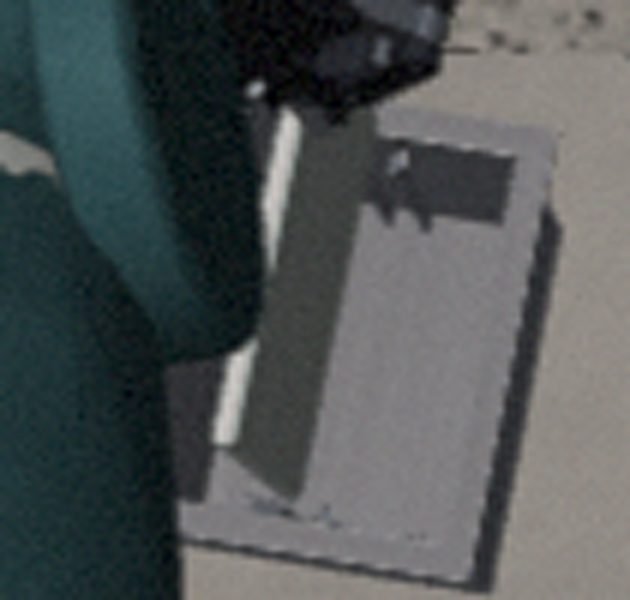

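View pics/scene22c.png

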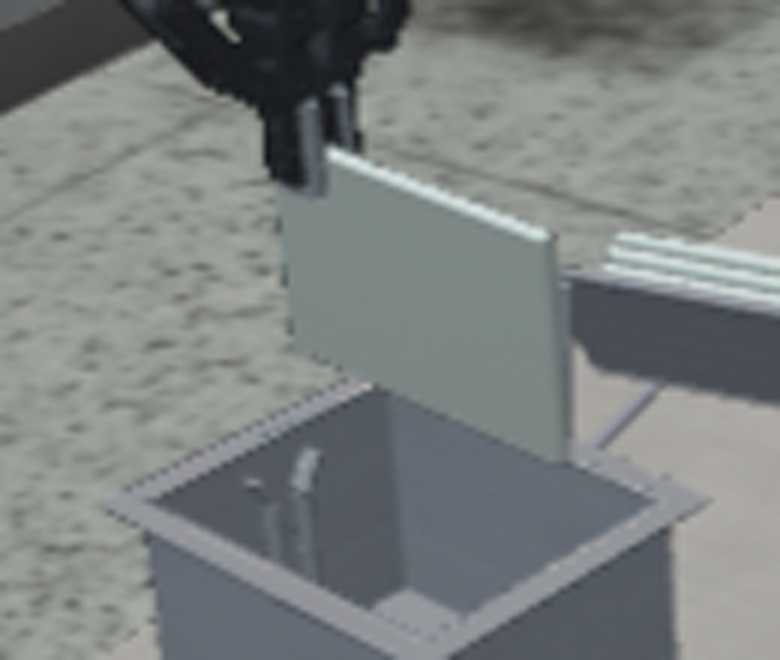

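Run:
```python
from h import *
np.set_printoptions(precision=4,suppress=True)
s=bot.read_state();M=R.from_rotvec(s["tcp_rot"]).as_matrix();tp=s["tool_pos"]
ft=lambda p:np.array(p)/6+[125,115]-.5+.5/6; fs=lambda p:np.array(p)/6+[115,160]-.5+.5/6
def Pm(n):
    i=bot.camera_info(n);return i["K"]@np.linalg.inv(i["extrinsics"])[:3]
X=cv2.triangulatePoints(Pm("top"),Pm("scene"),ft([[225,444]]).T,fs([[545,237]]).T);X=(X[:3]/X[3])[:,0]
print("near top corner",X,"in tool",M.T@(X-tp)); print("from plane",onplane("top",ft([[225,444]]),tp[2]-.006))
# predicted panel corners from nominal grasp
for c in [(0.006,0,-.1205),(0.096,0,-.1205),(.006,0,.0195),(.096,0,.0195)]:
    w=tp+M@np.array(c);print(c,((proj("scene",w)[0]-[115,160])*6).round(),((proj("top",w)[0]-[125,115])*6).round())
```

```text
near top corner [0.4562 0.1561 0.2235] in tool [ 0.0072 -0.0011 -0.1168]
from plane [[0.4558 0.1559 0.2237]]
(0.006, 0, -0.1205) [548. 236.] [215. 451.]
(0.096, 0, -0.1205) [567. 468.] [287. 509.]
(0.006, 0, 0.0195) [268. 129.] [306.  26.]
(0.096, 0, 0.0195) [296. 349.] [368. 123.]
```

Emit:
arm_command:
  series:
    - [[0, -0.008, 0.01, 0.5, 0.8, 0, 0], [0, 0, 0, 0.9, 0.2, 0, 0], [0, 0, 0, 0.5, 0, 0, 0], [0, 0, 0, 0, 0, 0, 0], [0, 0, 0, 0, 0, 0, 0]]

```text
time: 21.85
tool_pos: [0.572, 0.1509, 0.2062]
tcp_rot: [0.106, 1.572, -0.112]
wrist_force: [0.3, 0.4, -0.4]
width: 0.069
```

Run:
```python
from h import *
pan()
plan(PC+.047*PX+.001*PY+[0,0,.200],down(81.95),0,vmax=3,wmax=.10)
for n in("scene","top"):
    im,d=bot.read_camera(n); cv2.imwrite(f"pics/{n}23.png",im)
    crop(im,*((125,190,235,275) if n=="scene" else (145,130,225,215)),7,f"pics/{n}23c.png")
```

```text
t 21.85 p [0.572  0.1509 0.2062] q [ 0.217   0.1447  1.8353 -0.0022  1.1667 -1.2142] F [ 0.3043  0.3647 -0.4423] w 0.069
pan x,y,z 0.045445461902281055 9.90023063460253e-05 0.20621085042631151 tool x axis [-0.0045 -0.003  -1.    ] tool y yaw 82.05274448973601
dist cm 0.65 ang deg 0.3 rows 1
[[[0.002,-0.004,0.004,0.62,0.09,0.16,0]]]
```

View pics/top23c.png

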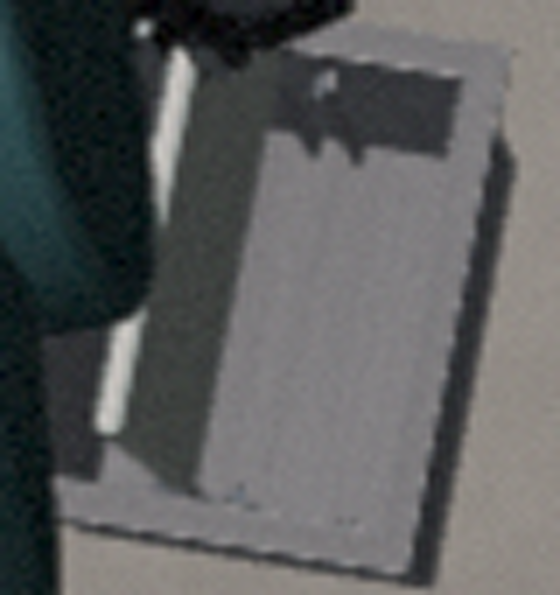

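View pics/scene23c.png

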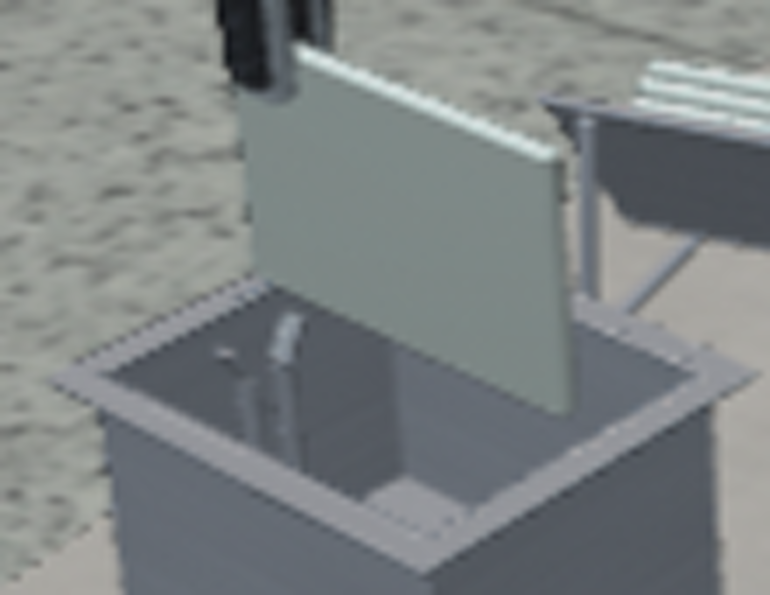

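Run:
```python
from h import *
np.set_printoptions(precision=4,suppress=True)
ft=lambda p:np.array(p)/7+[145,130]-.5+.5/7; fs=lambda p:np.array(p)/7+[125,190]-.5+.5/7
def rep(n,X): 
    d=X-PC;print(n,np.c_[d@PX,d@PY,d[:,2]])
z0=bot.read_state()["tool_pos"][2]
rep("top: near bottom(-y face)",onplane("top",ft([[196,493]]),z0-.096))
rep("top: near top edge l/r",onplane("top",ft([[95,432],[119,436]]),z0-.006))
rep("scene: near bot, far bot (+y face)",onplane("scene",fs([[572,414],[256,281]]),z0-.096))
rep("scene: near top (+y)",onplane("scene",fs([[556,163]]),z0-.006))
# pan inner rim corners in scene & top
rep("scene inner rim near(-x+y?) ",onplane("scene",fs([[100,373],[270,286],[697,374],[428,536]]),.1))
rep("scene outer",onplane("scene",fs([[52,376],[758,374],[428,572]]),.1))
f=lambda p:np.array(p)/6+[135,120]-0.5+0.5/6
rep("top inner",onplane("top",f([[148,80],[455,128],[68,462]]),.1))
```

```text
top: near bottom(-y face) [[-0.0712 -0.0038  0.1105]]
top: near top edge l/r [[-0.0727  0.0021  0.2005]
 [-0.0727 -0.0046  0.2005]]
scene: near bot, far bot (+y face) [[-0.0703 -0.0035  0.1105]
 [ 0.0643  0.0023  0.1105]]
scene: near top (+y) [[-0.0775  0.0027  0.2005]]
scene inner rim near(-x+y?)  [[ 0.0731  0.0585  0.1   ]
 [ 0.0731 -0.0098  0.1   ]
 [-0.0716 -0.0556  0.1   ]
 [-0.0723  0.0576  0.1   ]]
scene outer [[ 0.0833  0.0688  0.1   ]
 [-0.0864 -0.0673  0.1   ]
 [-0.0857  0.0701  0.1   ]]
top inner [[ 0.0717  0.0574  0.1   ]
 [ 0.0723 -0.0557  0.1   ]
 [-0.0716  0.0563  0.1   ]]
```

Emit:
arm_command:
  series:
    - [[0, -0.004, 0.003, 0, 0.15, 0.25, 0], [0, 0, 0, 0, 0, 0, 0], [0, 0, 0, 0, 0, 0, 0]]

```text
time: 22.25
tool_pos: [0.5758, 0.1521, 0.2075]
tcp_rot: [0.109, 1.566, -0.109]
wrist_force: [-0.3, -0.1, -0.7]
width: 0.066
```

Run:
```python
from h import *
pan()
```

```text
t 22.25 p [0.5758 0.1521 0.2075] q [ 0.2166  0.1463  1.8308 -0.0005  1.162  -1.2148] F [-0.2682 -0.0669 -0.7142] w 0.066
pan x,y,z 0.04899083957325495 0.0017276269822722719 0.20752884728693977 tool x axis [ 0.0025  0.     -1.    ] tool y yaw 82.02832699630196
```

Emit:
arm_command:
  series:
    - [[0, 0.002, 0, 0.5, 0, -0.12, 0], [0, 0, 0, 0.5, 0, 0, 0], [0, 0, 0, 0, 0, 0, 0], [0, 0, 0, 0, 0, 0, 0]]

```text
time: 22.65
tool_pos: [0.5746, 0.1521, 0.1969]
tcp_rot: [0.11, 1.567, -0.109]
wrist_force: [-0.2, 0.5, -2.3]
width: 0.071
```

Run:
```python
from h import *
np.set_printoptions(precision=4,suppress=True)
pan()
for n in("scene","top"):
    im,d=bot.read_camera(n); cv2.imwrite(f"pics/{n}24.png",im)
    crop(im,*((125,190,235,275) if n=="scene" else (145,130,225,215)),7,f"pics/{n}24c.png")
```

```text
t 22.65 p [0.5746 0.1521 0.1969] q [ 0.2168  0.154   1.8426  0.0003  1.1441 -1.2148] F [-0.1645  0.5169 -2.3492] w 0.071
pan x,y,z 0.047838066503677994 0.0016483613274224703 0.19690199382997967 tool x axis [ 0.0008  0.0004 -1.    ] tool y yaw 82.01658967380267
```

View pics/top24c.png

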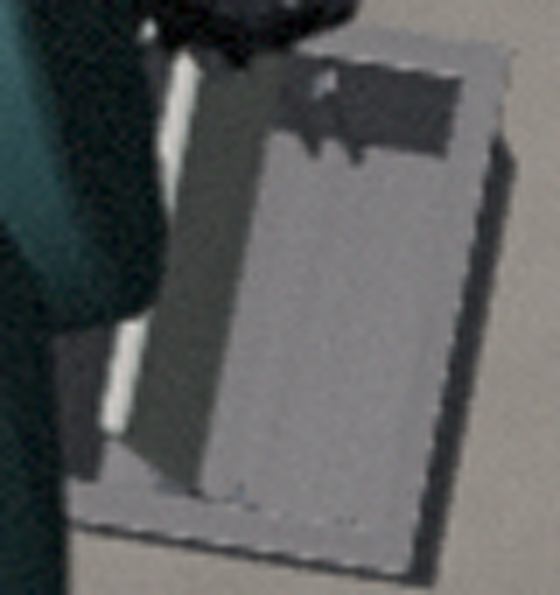

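View pics/scene24c.png

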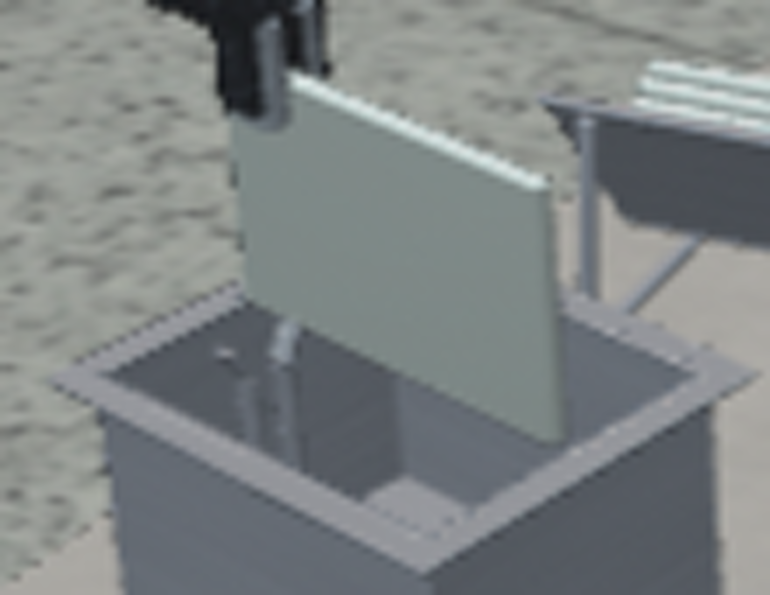

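Run:
```python
from h import *
np.set_printoptions(precision=4,suppress=True)
ft=lambda p:np.array(p)/7+[145,130]-.5+.5/7; fs=lambda p:np.array(p)/7+[125,190]-.5+.5/7
def rep(n,X): 
    d=X-PC;print(n,np.c_[d@PX,d@PY,d[:,2]])
z0=.1969
rep("top: near bottom(-y face)",onplane("top",ft([[196,491]]),z0-.096))
rep("top: near top edge l/r",onplane("top",ft([[101,430],[127,434]]),z0-.006))
rep("scene: near bot, far bot (+y face)",onplane("scene",fs([[562,443],[246,304]]),z0-.096))
rep("scene: near top (+y)",onplane("scene",fs([[548,190]]),z0-.006))
for c in [(-.07,.004,.101),(.07,.004,.101),(-.07,.004,.191),(.07,.004,.191)]:
    w=PC+c[0]*PX+c[1]*PY+[0,0,c[2]];print(c,((proj("scene",w)[0]-[125,190])*7).round(),((proj("top",w)[0]-[145,130])*7).round())
s=cv2.imread("pics/scene24.png");crop(s,150,225,215,262,12,"pics/z24.png")
```

```text
top: near bottom(-y face) [[-0.0692 -0.0011  0.1009]]
top: near top edge l/r [[-0.0703  0.0035  0.1909]
 [-0.0702 -0.0037  0.1909]]
scene: near bot, far bot (+y face) [[-0.0682 -0.0006  0.1009]
 [ 0.0691  0.0035  0.1009]]
scene: near top (+y) [[-0.0741  0.0034  0.1909]]
(-0.07, 0.004, 0.101) [552. 448.] [176. 488.]
(0.07, 0.004, 0.101) [240. 300.] [267.  52.]
(-0.07, 0.004, 0.191) [533. 183.] [ 96. 426.]
(0.07, 0.004, 0.191) [211.  48.] [198. -52.]
```

View pics/z24.png

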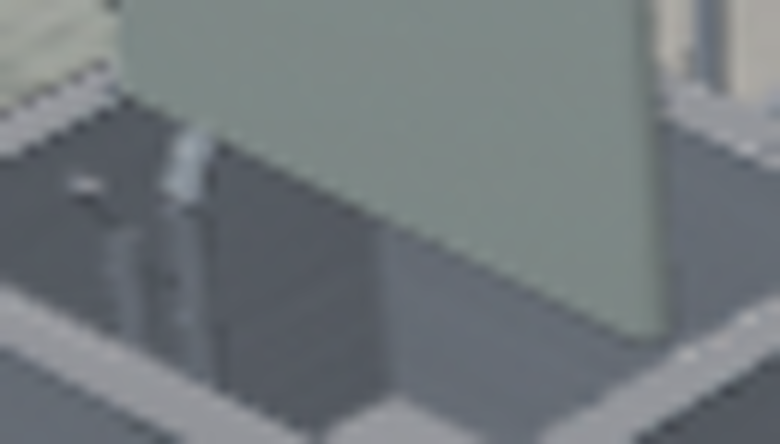

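Emit:
arm_command:
  series:
    - [[0, 0, 0, 0.5, 0, 0, 0], [0, 0, 0, 0.4, 0, 0, 0], [0, 0, 0, 0, 0, 0, 0]]

```text
time: 23.05
tool_pos: [0.5748, 0.1522, 0.1875]
tcp_rot: [0.11, 1.567, -0.109]
wrist_force: [0.2, 0.2, -0.7]
width: 0.07
```

Run:
```python
from h import *
pan()
for n in("scene","top"):
    im,d=bot.read_camera(n); cv2.imwrite(f"pics/{n}25.png",im)
    crop(im,*((145,205,220,265) if n=="scene" else (145,130,225,215)),10 if n=="scene" else 7,f"pics/{n}25c.png")
```

```text
t 23.05 p [0.5748 0.1522 0.1875] q [ 0.2169  0.1621  1.8516  0.0003  1.1265 -1.2148] F [ 0.1824  0.1769 -0.7029] w 0.070
pan x,y,z 0.04799788221803591 0.0017415470727187381 0.1874550329415622 tool x axis [ 0.0013  0.0005 -1.    ] tool y yaw 82.0221463377632
```

View pics/scene25c.png

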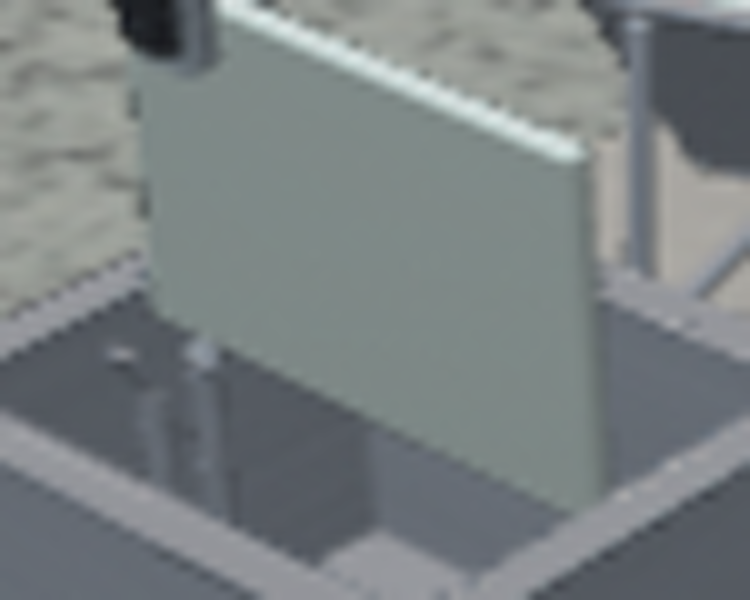

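View pics/top25c.png

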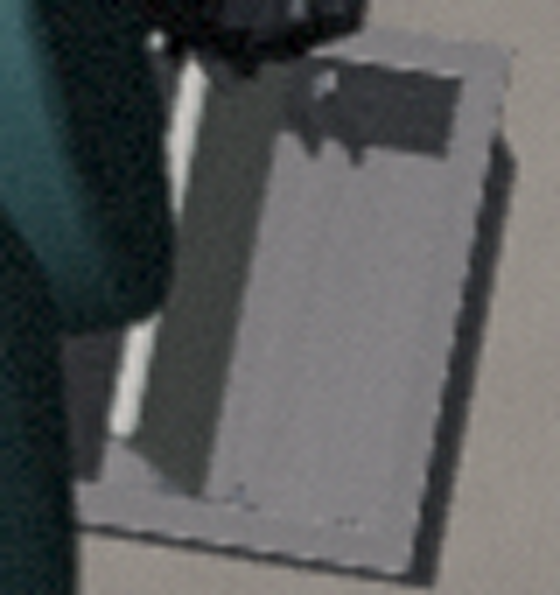

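Run:
```python
from h import *
def pj(n,o,s,x,y,z): return ((proj(n,PC+x*PX+y*PY+[0,0,z])[0]-o)*s).round()
for y in (.006,-.006):
  for x in (.072,.064): print("far rib",x,y,pj("scene",[145,205],10,x,y,.088),pj("scene",[145,205],10,x,y,.07),"top",pj("top",[145,130],7,x,y,.088))
  for x in (-.072,-.064): print("near rib",x,y,"top",pj("top",[145,130],7,x,y,.088))
for y in (.004,.0,-.004): print("panel far bottom",y,pj("scene",[145,205],10,.07,y,.0915),"near",pj("scene",[145,205],10,-.07,y,.0915),pj("top",[145,130],7,-.07,y,.0915), "near top",pj("top",[145,130],7,-.07,y,.1815),pj("scene",[145,205],10,-.07,y,.1815))
```

```text
far rib 0.072 0.006 [136. 330.] [144. 399.] top [271.  58.]
far rib 0.064 0.006 [159. 341.] [167. 410.] top [266.  82.]
near rib -0.072 0.006 top [179. 501.]
near rib -0.064 0.006 top [184. 476.]
far rib 0.072 -0.006 [177. 309.] [184. 377.] top [308.  64.]
far rib 0.064 -0.006 [201. 320.] [208. 388.] top [303.  88.]
near rib -0.072 -0.006 top [217. 507.]
near rib -0.064 -0.006 top [222. 482.]
panel far bottom 0.004 [147. 316.] near [592. 529.] [184. 494.] near top [106. 433.] [565. 153.]
panel far bottom 0.0 [161. 309.] near [605. 521.] [196. 496.] near top [120. 435.] [579. 146.]
panel far bottom -0.004 [174. 302.] near [619. 513.] [209. 498.] near top [134. 437.] [593. 138.]
```

```bash
cat > fit.py <<'E'
from h import *
from scipy.optimize import least_squares
np.set_printoptions(precision=4,suppress=True)
def fit(fn,verbose=1):
    # silhouette of convex hull of slab (rounded) in scene image; compare with mask edges via line fits
    t=cv2.imread(fn).astype(int)
    b,g,r=t[...,0],t[...,1],t[...,2]
    m=((g-r>=4)&(g>100)&(g-b>=-3))|((t.min(2)>165))
    mm=np.zeros(m.shape,np.uint8);mm[185:270,140:222]=m[185:270,140:222]
    mm=cv2.morphologyEx(mm,cv2.MORPH_OPEN,np.ones((3,3)))
    n,l,s,c=cv2.connectedComponentsWithStats(mm);k=1+np.argmax(s[1:,4]);return (l==k).astype(np.uint8),s[k]
if __name__=="__main__":
    m,s=fit(sys.argv[1]);print(s);o=cv2.imread(sys.argv[1]);o[...,2]=np.where(m>0,255,o[...,2]);crop(o,135,185,235,265,7,"pics/mask.png")
E
python3 fit.py pics/scene25.png
```

```text
[ 156  203   50   53 1729]
```

View pics/mask.png

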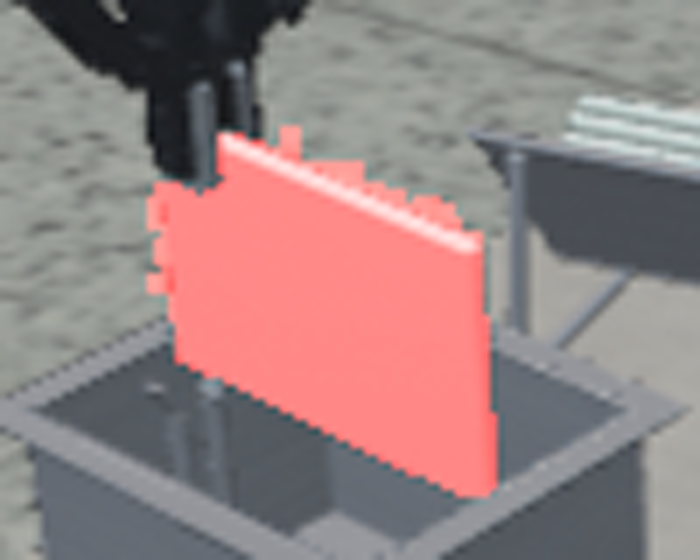

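```bash
cat > fit2.py <<'E'
from h import *
from scipy.optimize import least_squares
np.set_printoptions(precision=4,suppress=True)
def obs(fn):
    t=cv2.imread(fn).astype(float);g=t[...,1]
    top=[];bot=[];rt=[]
    for u in range(170,201):
        v=np.arange(198,225);w=np.clip(t[198:225,u].min(1)-165,0,None)
        if w.sum()>15: top.append((u,(w*v).sum()/w.sum()))
    G=cv2.GaussianBlur(g,(3,3),0)
    for u in range(164,200):
        # bottom boundary: strongest drop downwards in expected band
        v0=int(238+(u-160)*0.44);vs=np.arange(v0-7,v0+9);d=G[vs+1,u]-G[vs-1,u];k=np.argmin(d)
        if 0<k<len(vs)-1 and d[k]<-15:
            a,b,c=d[k-1],d[k],d[k+1];bot.append((u,vs[k]+0.5*(a-c)/(a-2*b+c)))
    return np.array(top),np.array(bot)
def line(q):
    for _ in range(4):
        p=np.polyfit(q[:,0],q[:,1],1);r=q[:,1]-np.polyval(p,q[:,0]);q=q[abs(r)<max(.4,1.5*r.std())]
    return p,len(q),r.std()
if __name__=="__main__":
    top,bot=obs(sys.argv[1]);zt=float(sys.argv[2]);yaw=0
    lt,lb=line(top),line(bot);print("obs slope/v at u=180: top",lt[0][0],np.polyval(lt[0],180),lt[1:],"bot",lb[0][0],np.polyval(lb[0],180),lb[1:])
    for pitch in (-2,0,2):   # + = near end up
      for y in (-.002,0,.002):
        th=np.radians(pitch);out=[]
        for (zz,yy) in ((zt,y),(zt-.09+.001,y+.003)):
            X=[]
            for x in (-.07,.07):
                dx=x-.05;dz=zz-zt
                X.append(PC+PX*(.05+dx*np.cos(th)+dz*np.sin(th))+PY*yy+EZ*(zt-dx*np.sin(th)+dz*np.cos(th)))
            q=proj("scene",np.array(X));sl=(q[1,1]-q[0,1])/(q[1,0]-q[0,0]);out+=[round(sl,4),round(q[0,1]+sl*(180-q[0,0]),2)]
        print(pitch,y,out)
E
python3 fit2.py pics/scene25.png 0.1815
```

```text
obs slope/v at u=180: top 0.42931275573676075 210.42211548646628 (31, np.float64(0.11833058488980555)) bot 0.4764451993262795 245.4799460580728 (32, np.float64(0.05635143667972756))
-2 -0.002 [np.float64(0.4679), np.float64(209.9), np.float64(0.5192), np.float64(245.45)]
-2 0 [np.float64(0.4689), np.float64(210.58), np.float64(0.5203), np.float64(246.19)]
-2 0.002 [np.float64(0.4699), np.float64(211.27), np.float64(0.5213), np.float64(246.93)]
0 -0.002 [np.float64(0.4238), np.float64(209.19), np.float64(0.4771), np.float64(244.87)]
0 0 [np.float64(0.4248), np.float64(209.84), np.float64(0.4781), np.float64(245.58)]
0 0.002 [np.float64(0.4258), np.float64(210.49), np.float64(0.4792), np.float64(246.29)]
2 -0.002 [np.float64(0.3793), np.float64(208.47), np.float64(0.4346), np.float64(244.33)]
2 0 [np.float64(0.3802), np.float64(209.09), np.float64(0.4356), np.float64(245.0)]
2 0.002 [np.float64(0.3812), np.float64(209.71), np.float64(0.4367), np.float64(245.69)]
```

Emit:
arm_command:
  series:
    - [[0, 0, 0, 0.5, -0.1, 0, 0], [0, 0, 0, 0.5, 0, 0, 0], [0, 0, 0, 0, 0, 0, 0]]

```text
time: 23.45
tool_pos: [0.5751, 0.1512, 0.1774]
tcp_rot: [0.11, 1.566, -0.109]
wrist_force: [-0.7, 0.5, -1.4]
width: 0.068
```

Run:
```python
from h import *
s=pan();print(s["torque"])
```

```text
t 23.45 p [0.5751 0.1512 0.1774] q [ 0.2151  0.1705  1.8615  0.0002  1.107  -1.2166] F [-0.6876  0.4525 -1.397 ] w 0.068
pan x,y,z 0.04846638201568393 0.0008255768287924655 0.17744841798732044 tool x axis [ 0.0025  0.0008 -1.    ] tool y yaw 82.02331820026646
[ 0.0302 -0.0177 -0.0432]
```

Emit:
arm_command:
  series:
    - [[0, 0.002, 0, 0.6, 0, -0.05, 0], [0, 0, 0, 0.6, 0, 0, 0], [0, 0, 0, 0.6, 0, 0, 0], [0, 0, 0, 0, 0, 0, 0]]

```text
time: 23.85
tool_pos: [0.5743, 0.1513, 0.1574]
tcp_rot: [0.11, 1.568, -0.109]
wrist_force: [-1.4, -0.0, -0.9]
width: 0.072
```

Run:
```python
from h import *
s=pan();print(s["torque"])
for n in("scene","top"):
    im,d=bot.read_camera(n); cv2.imwrite(f"pics/{n}26.png",im)
    crop(im,*((145,205,220,265) if n=="scene" else (145,130,225,215)),10 if n=="scene" else 7,f"pics/{n}26c.png")
```

```text
t 23.85 p [0.5743 0.1513 0.1574] q [ 0.215   0.1897  1.8787  0.0011  1.0733 -1.217 ] F [-1.4081 -0.0041 -0.9385] w 0.072
pan x,y,z 0.0476962275701424 0.0007447042862628997 0.15743763966644703 tool x axis [-0.0003  0.0009 -1.    ] tool y yaw 82.01749102244955
[-0.0389 -0.0702  0.0455]
```

View pics/scene26c.png

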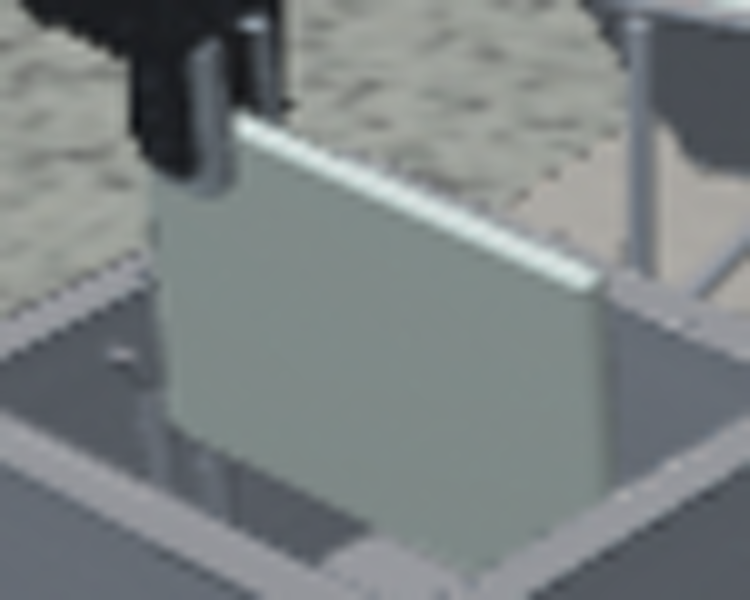

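View pics/top26c.png

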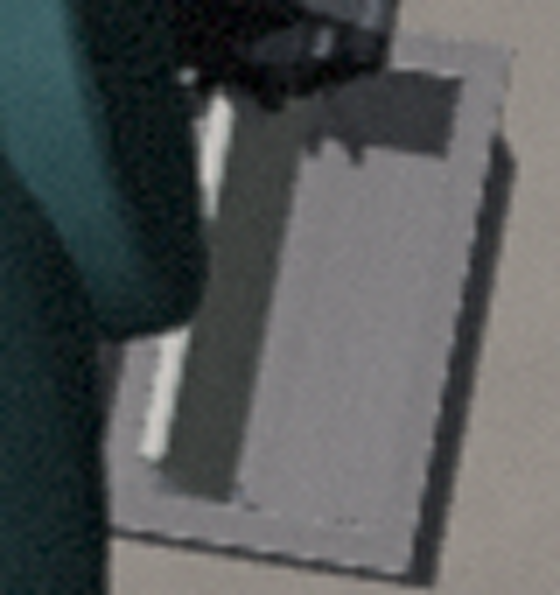

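Emit:
arm_command:
  series:
    - [[0, 0, 0, 0.7, 0, 0, 0], [0, 0, 0, 0.8, 0, 0, 0], [0, 0, 0, 0.8, 0, 0, 0], [0, 0, 0, 0.7, 0, 0, 0], [0, 0, 0, 0, 0, 0, 0]]

```text
time: 24.45
tool_pos: [0.5753, 0.1515, 0.1263]
tcp_rot: [0.111, 1.566, -0.108]
wrist_force: [0.2, -0.2, -2.3]
width: 0.068
```

Run:
```python
from h import *
s=pan();print(s["torque"])
```

```text
t 24.45 p [0.5753 0.1515 0.1263] q [ 0.2151  0.2224  1.9026  0.0012  1.0141 -1.217 ] F [ 0.2055 -0.1579 -2.3362] w 0.068
pan x,y,z 0.04866372334065075 0.0011621839902794238 0.12629363292521142 tool x axis [ 0.0021  0.0015 -1.    ] tool y yaw 82.02164271037572
[-0.0337 -0.0182  0.0217]
```

Emit:
arm_command:
  series:
    - [[0, 0.002, 0, 0.6, 0, -0.05, 0], [0, 0, 0, 0.6, 0, 0, 0], [0, 0, 0, 0.5, 0, 0, 0], [0, 0, 0, 0, 0, 0, 0]]

```text
time: 24.85
tool_pos: [0.5747, 0.1516, 0.1075]
tcp_rot: [0.111, 1.569, -0.108]
wrist_force: [0.2, -1.2, -1.3]
width: 0.067
```

Run:
```python
from h import *
s=pan();print(s["torque"])
for n in("scene","top"):
    im,d=bot.read_camera(n); cv2.imwrite(f"pics/{n}27.png",im)
    crop(im,*((135,195,225,265) if n=="scene" else (145,130,225,215)),8 if n=="scene" else 7,f"pics/{n}27c.png")
```

```text
t 24.85 p [0.5747 0.1516 0.1075] q [ 0.2151  0.244   1.9152  0.0021  0.9824 -1.2176] F [ 0.2185 -1.1877 -1.3311] w 0.067
pan x,y,z 0.048051909712019975 0.0011866289783771591 0.10750916087422685 tool x axis [-0.0004  0.0017 -1.    ] tool y yaw 82.02126014888697
[-0.0155 -0.0633 -0.0125]
```

View pics/scene27c.png

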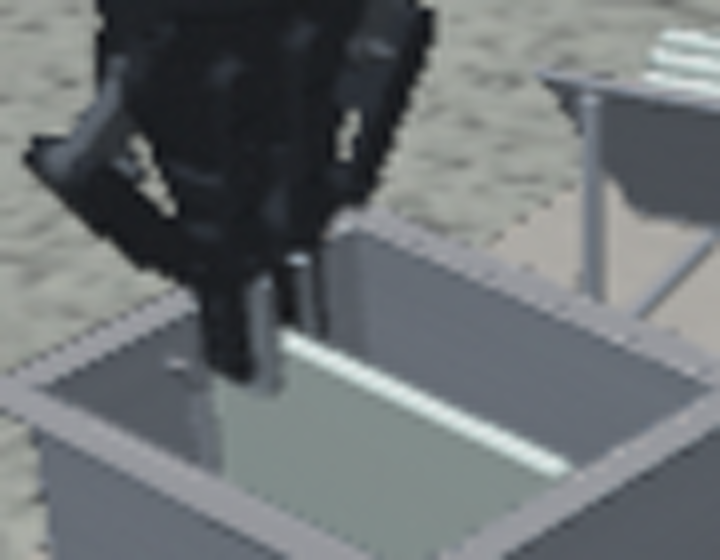

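Emit:
arm_command:
  series:
    - [[0, 0, 0, 0.4, 0, 0, 0], [0, 0, 0, 0.3, 0, 0, 0], [0, 0, 0, 0, 0, 0, 0]]

```text
time: 25.25
tool_pos: [0.5761, 0.1519, 0.1018]
tcp_rot: [0.111, 1.565, -0.107]
wrist_force: [-0.2, -0.3, -1.7]
width: 0.07
```

Emit:
arm_command:
  series:
    - [[0, 0, 0, 0.3, 0, 0, 0], [0, 0, 0, 0.3, 0, 0, 0]]

```text
time: 25.45
tool_pos: [0.5772, 0.1524, 0.0987]
tcp_rot: [0.112, 1.564, -0.107]
wrist_force: [-9.3, -1.4, 26.7]
width: 0.07
```

Emit:
arm_command:
  series:
    - [[0, 0, 0, 0, 0, 0, 0.07], [0, 0, 0, 0, 0, 0, 0.25], [0, 0, 0, 0, 0, 0, 0.25], [0, 0, 0, -0.5, 0, 0, 0.25], [0, 0, 0, -1.5, 0, 0, 0.25], [0, 0, 0, -3, 0, 0, 0.25], [0, 0, 0, -4, 0, 0, 0.25], [0, 0, 0, -3, 0, 0, 0.25], [0, 0, 0, -1, 0, 0, 0.25]]

```text
time: 26.35
tool_pos: [0.5756, 0.1517, 0.2353]
tcp_rot: [0.112, 1.567, -0.107]
wrist_force: [0.6, 0.8, 0.2]
width: 0.248
```

Run:
```python
from h import *
s=pan()
for n in("scene","top"):
    im,d=bot.read_camera(n); cv2.imwrite(f"pics/{n}28.png",im)
    crop(im,*((125,205,225,275) if n=="scene" else (135,120,225,215)),8 if n=="scene" else 6,f"pics/{n}28c.png")
```

```text
t 26.35 p [0.5756 0.1517 0.2353] q [ 0.2147  0.1252  1.8019  0.0024  1.2125 -1.2174] F [0.5651 0.7561 0.1904] w 0.248
pan x,y,z 0.048933353449354934 0.0014042188342798217 0.23530746773366792 tool x axis [ 0.0015  0.0026 -1.    ] tool y yaw 82.00487312699003
```

View pics/scene28c.png

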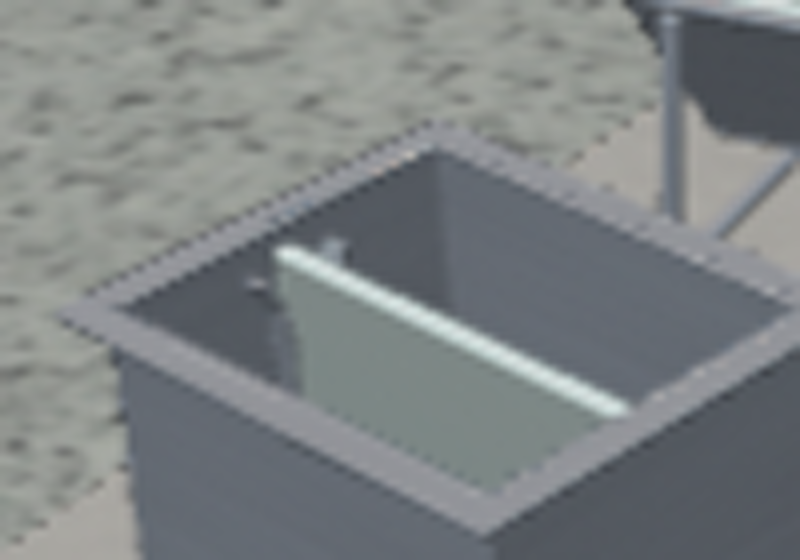

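View pics/top28.png

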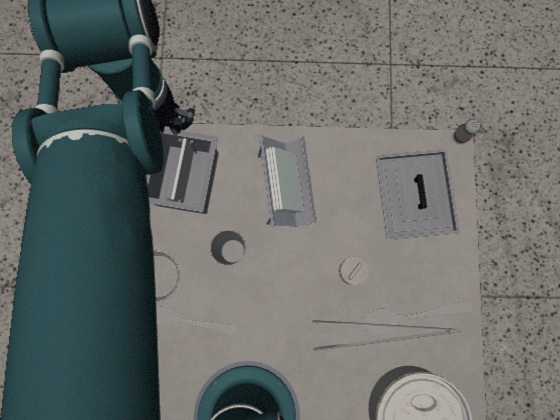

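Run:
```python
from h import *
t=cv2.imread("pics/scene28.png").astype(float);q=[]
for u in range(163,201):
    v=np.arange(230,262);w=np.clip(t[230:262,u].min(1)-165,0,None)
    if w.sum()>15:q.append((u,(w*v).sum()/w.sum()))
q=np.array(q);p=np.polyfit(q[:,0],q[:,1],1);print(len(q),p[0],np.polyval(p,[165,180,198]),(q[:,1]-np.polyval(p,q[:,0])).std())
for z in(.094,.097,.100):
  for y in (-.001,.001):
    e=proj("scene",np.array([PC+PX*x+PY*y+EZ*z for x in(-.07,.07)]));s=(e[1,1]-e[0,1])/(e[1,0]-e[0,0]);print(z,y,s,e[0,1]+s*(np.array([165,180,198])-e[0,0]))
d=bot.read_camera("top")[1];P=cloud("top",d);im=cv2.imread("pics/top28.png");m=np.zeros(d.shape,bool);m[130:210,165:195]=1;m&=im.min(2)>140;w=P[m];k=(w-PC)@PX;print(len(w),np.median(w[:,2]),[np.median(w[(k>a)&(k<a+.035),2]) for a in(-.07,-.035,0,.035)])
```

```text
38 0.4776795577657727 [238.27077796 245.43597133 254.03420336] 0.12059350037313786
0.094 -0.001 0.47516359176993284 [236.47794613 243.60540001 252.15834466]
0.094 0.001 0.4762136013433262 [237.16605021 244.30925423 252.88109906]
0.097 -0.001 0.4734862678158736 [235.37874334 242.48103735 251.00379017]
0.097 0.001 0.474533952385077 [236.06532377 243.18333305 251.7249442 ]
0.1 -0.001 0.4718043990466249 [234.27656218 241.35362817 249.84610735]
0.1 0.001 0.4728497421264213 [234.96160816 242.05435429 250.56564965]
198 0.09287298472863392 [np.float64(0.09292716161492687), np.float64(0.09279866079422866), np.float64(0.09281224661952003), np.float64(0.09297209479324331)]
```

Run:
```python
from h import *
d0=np.load("top0.npy");P0=cloud("top",d0)
im,d=bot.read_camera("top");P=cloud("top",d);Z=P[...,2]
m=np.zeros(d.shape,bool);m[158:232,385:450]=1
q=P[m&(Z>.010)&(Z<.021)];A=np.c_[q[:,:2],np.ones(len(q))];c=np.linalg.lstsq(A,q[:,2],rcond=None)[0];print("lid top z",np.median(q[:,2]),"tilt",c[:2])
for nm,(r0,r1,c0,c1) in dict(cup=(225,270,205,250),timer=(250,290,335,375),rack=(135,228,258,318)).items():
    print(nm,np.abs(Z-P0[...,2])[r0:r1,c0:c1].mean(), (np.abs(Z-P0[...,2])[r0:r1,c0:c1]>.03).sum())
im,_=bot.read_camera("scene");crop(im,195,150,365,340,3,"pics/fin.png")
```

```text
lid top z 0.01708676919142227 tilt [-0.00144143  0.00246126]
cup 0.011725481501922742 19
timer 0.012929226859025875 17
rack 0.015421431390081066 119
```

View pics/fin.png

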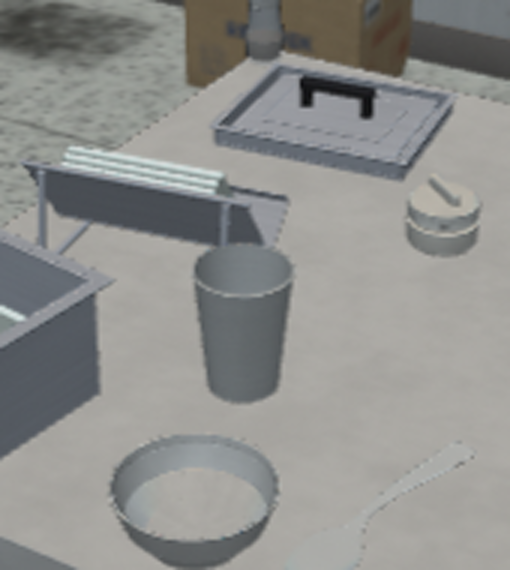

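The lid lies flat in its tray, the panel is home and level, and three panels still stand in the rack. The cup, timer and bowl are where they were, so I'm handing in.

```bash
python3 -c "
from workcell import bot
print(bot.finish_job(), bot.read_state()['time'])"
```

```text
the job is handed in; nothing more can be done
the job is handed in; nothing more can be done
```

The pan is ready: the lid lies flat in the lid tray and the front divider panel stands fully home in the pan's guides. I handed the job in at about 26.6 s of the 61 s allowed.

I lifted the lid into the tray first. Then I pushed the front panel about 50 mm along the rack, gripped its free end, lifted it clear and lowered it into the guides.

**Last checks:**
- **Lid:** its top face measures 17 mm above the worktop, as expected, and is level (tilt under 0.3%).
- **Panel:** its top edge measures 93 mm along its whole length, against 94 mm expected, so it is level and on the bottom. It met the bottom with about 27 N at the wrist, the highest force I saw in the readings.
- **Other panels:** the other three are still standing in the rack in the pictures.
- **Cup, timer and bowl:** they look unmoved in the pictures. The top camera's depth change over the cup and timer averaged about 12 mm, too coarse to prove they had not moved; I made no such depth check on the bowl.
- **Robot:** the gripper was open about 135 mm above the pan's rim, touching nothing.

**Disagreements:** the scene camera put the panel's top edge about 1.5 pixels (roughly 4 mm) lower than the 94 mm model, while the top camera's depth agreed with it. I put that down to calibration.

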